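# Sweep up the coat buttons, then shut and lock the button bin

## Task

Sweep all the loose wooden buttons and toggles on the sewing table into the open button bin with the hand sweeper, without touching any of them with the fingers, and stand the sweeper back upright in the middle of its cork pad. Then slide the plywood shutter down into the grooves at the bin's mouth until it stands on the table, its brass eyelet next to the bin's brass lug, and lock it by pushing the pin in from outside, through the lug and on through the shutter's eyelet, until its head is up to the lug or nearly so. Do not disturb the spools, jar, pincushion and tape measure.

Things in the scene. Friction and masses are not known exactly. Their poses are not given: they have to be found in the camera images.
- bin: Low wooden bin fixed to the table: three walls 45 high, 8 thick, no floor (felt-lined table). Origin on the table at the middle of its open mouth, in the shutter's plane; +y points from the mouth into the bin, x across the mouth, z up. Inside: x -74 to 74, y up to 130. Side walls start at y=-13. Fixed ribs narrow the mouth (y -11 to 11) to x -67 to 67. Brass lug on the -x wall.
- groove (a point): Top of the bin's shutter grooves, midway between them: 45 above the bin's origin, axes as the bin's. Upright grooves in both side walls (x 67 to 74 and -67 to -74), 8.6 wide in y, centred on y=0, open at the top and flared there over the last 10, going down to the table.
- lug_hole (a point): Centre of the round hole, diameter 13, through the brass lug on the bin's -x wall, 60 above the table. The hole runs along the bin's x through 16 of brass (bin x -92 to -76); the lug is 30 wide in y, its top 74 high. Wall and foot below it (up to 45 high) reach out to bin x=-90 only. Axes as the bin's.
- shutter: Plywood panel 144 wide (x), 6 thick (y), 45 high; origin mid lower edge, z up. On top, mid, a grip tab 32 (x) x 12 (y), 45 to 100 high; towards -x a brass eyelet (x -58 to -50), 26 wide (y), 46 to 74 high. 0.12 kg. Starts standing on edge, loose, in shutter_stand's slot, 6 above the table. Goes in the bin's grooves with its axes along the bin's, origin on the bin's origin.
- shutter_eye (a point): Centre of the round hole, 14 in diameter, along the shutter's x axis through the brass eyelet, 60 above the shutter's lower edge, at shutter x=-54. With the shutter fully down in the bin it is in line with lug_hole, 30 farther in.
- shutter_stand: Fixed wooden stand 176 x 40, 22 high, with a slot along its x in which the shutter stands, 16 deep and 10 wide. Origin on the table at its centre.
- pin: Locking pin: wooden head 30 (x) x 14 (y) x 24 (z), origin at the head's centre; steel rod, diameter 9, from the middle of the head's face out along +x for 65 (x 15 to 80), the last 7 tapered to diameter 4. 0.05 kg. Starts lying level and loose on pin_stand, head centre 44 above the table, z up.
- pin_tip (a point): Point of the pin's rod, 80 from the head's centre along the pin's +x.
- pin_stand: Fixed wooden stand for the pin, x along the pin: base plate 120 x 40, 8 high, a 10 wide block under the head (top at 32) and a forked block under the rod (26 wide, top 49.5, at x=58), open upwards. Origin on the table under the pin's head.
- sweeper: Wooden hand sweeper, upright. Origin on its underside below the handle; z up; sweeps towards its +y. Handle: post 26 (x) x 16 (y), from 30 to 110 high, centred on x=y=0. Blade 104 long (x), y -14 to 0, 30 high; at each end a wing 10 thick reaches forward to y=24 (84 clear between). 0.2 kg.
- pad: Thin cork pad fixed to the table, 130 (x) x 70 (y), 3 thick, on which the sweeper has its place. Origin under its centre, on the table.
- spool1: Bystander: spool of thread, diameter 38, 50 high, origin at its foot.
- spool2: Bystander: spool of thread, diameter 38, 50 high, origin at its foot.
- pincushion: Bystander: round blue pincushion with a green dome, diameter 80, 45 high, origin at its foot.
- tape: Bystander: rolled-up blue tape measure lying flat, diameter 54, 16 high, origin at its foot.
- jar: Bystander: small clear jar with a white cap, diameter 60, 55 high, origin at its foot.
- button1: Loose round wooden coat button lying flat, diameter 36, 12 thick, 20 g; origin at the centre of its underside. May be absent.
- button2: Loose round wooden coat button lying flat, diameter 36, 12 thick, 20 g; origin at the centre of its underside. May be absent.
- button3: Loose round wooden coat button lying flat, diameter 36, 12 thick, 20 g; origin at the centre of its underside. May be absent.
- button4: Loose round wooden coat button lying flat, diameter 36, 12 thick, 20 g; origin at the centre of its underside. May be absent.
- button5: Loose round wooden coat button lying flat, diameter 36, 12 thick, 20 g; origin at the centre of its underside. May be absent.
- toggle1: Loose wooden toggle, a bar 40 (x) x 16 x 16, 20 g, lying on a side; origin at the centre of its underside as built. May be absent.
- toggle2: Loose wooden toggle, a bar 40 (x) x 16 x 16, 20 g, lying on a side; origin at the centre of its underside as built. May be absent.
- toggle3: Loose wooden toggle, a bar 40 (x) x 16 x 16, 20 g, lying on a side; origin at the centre of its underside as built. May be absent.

How it is judged:
By the outcome, as a careful person would: the job done as asked, in the order asked, and still so for the second after the job is handed in, with the robot touching nothing.
Of button1, button2, button3, button4, button5, toggle1, toggle2, toggle3 only 6 to 8 are there at a start; the rules pass over those that are not, and their reading is None.
At some moment in a run one of button1, button2, button3, button4, button5, toggle1, toggle2, toggle3 may be knocked a few centimetres aside while the robot is not near it.
It also fails if it takes over 192 s, if anything falls off the work surface, if the arm or the gripper's body presses on something with over 40 N, if the wrist force passes 120 N, or if a joint passes its speed limit or range.

## Robot

A 6-joint arm with a two-finger parallel gripper is mounted at the origin on the work surface. World frame = base frame: x ahead of the robot, y to its left, z up, the work surface at z = 0. Lengths are in m, angles in degrees, forces in N, time in s.
With the tool pointing down it reaches from about 0.35 to 0.875 m from the base axis. Payload 4.2 kg.
Tool frame: the origin (TCP) lies on the mounting face of the last link; the fingertips stand 182 mm ahead of it and the grasp point (between the pads) lies 164 mm ahead of it (r.tcp_to_grasp is the distance from the TCP to the grasp point, in m); z points along the fingers, y is the line along which they close (so a half turn about z gives the same grasp; the last joint's range is limited). The gripper opens to 87 mm and grips with 3 to 60 N. Pads are 19 mm wide; open, the fingers measure 117 mm over their backs; the gripper's body (75 mm by 190 mm) begins 51 mm behind the grasp point.
Start: joints at [79.332, 22.042, 0.453, 0, -68.411, -14.817], TCP at [0.269, 0.564, 0.405] pointing down, gripper open.
Joint ranges: [-179.83, 179.83], [-69.29, 118.12], [-61.27, 80.66], [-181.25, 117.63], [-171.15, -9.14], [-177.46, 177.46]. Speed limits (degrees/s): [159.86, 159.86, 180, 180, 180, 180].

## Interface

Orientations are given as a 3x3 rotation matrix whose columns are the frame's x, y, z axes.
In Python, from station import sense, eyes, r gives the robot as it stands.
- The arm moves only by the tool jog_arm, never from a script. Its argument "increments" is a list of rows, each a list of 4 numbers: the shift along the tool's x, y, z normalised to -1 to 1, where 1 is 0.02 m, then the turn about the tool's z normalised to -1 to 1, where 1 is 0.08 rad. A call has 1 to 10 rows; each row shifts and turns the commanded pose from where the row before left it, along the tool's axes as they then stand; what a row does not reach is not made up. A row lasts 1/10 s, in which the tool goes at most 50 mm and 8.59 degrees, less where a joint would pass 70% of its speed; a pose out of reach is approached as far as the arm can. A call with a number of a shift or a turn outside -1 to 1 is refused whole. A call with a gripper value outside its range is refused whole. "grip" is the finger opening in mm, from 0 to 87, set as the call begins (left out, the last holds). The fingers move at their own pace and stop on an object; the grip force is fixed at half the most. Time passes only in rows, so rows that do not move let the fingers close. It gives the time, the measured TCP pose, the force, the opening and the grip force at its end, in the units of the state.
- sense(): the state, without advancing time (a new reading comes with each control period).
- eyes.capture(name): name is "scene" or "side" or "wrist"; returns the picture (400x640x3 uint8, blue, green, red); there is no depth.
- eyes.get_calibration(name): a dict with "camera_matrix" (3x3 intrinsics, pixels), "R" (3x3) and "t" (3): a world point X has camera coordinates R X + t; the wrist camera has in their place "T_tool_cam" (4x4, takes a point from camera to tool coordinates, whose origin is the TCP and whose axes are the flange's). Camera axes: x right, y down, z forward; pixel columns grow to the right and rows downward; lengths in m; the calibration is good to about 2 mm. A picture is of the moment at which its call begins: read the wrist's pose just before it. get_calibration takes no time and is no camera call.
- r.finish_job(): hands the job in; it is judged then, once.
Trained networks look in the newest picture that a camera, given by its name, has taken for a name from the list of things; names that differ only in an ending like _2 or _b are one class to them, and where a whole thing is asked for, a point or a joint stands for the part that bears it (a point fixed in the world has none). Each returns a list of dicts, best first, with "conf" (0 to 1); they miss things now and then, are a little off and sometimes report something else, mostly with a low value. They report only what shows in the picture. A call takes as long as a camera call.
- eyes.spot_in(camera, name): "centre" ([x, y, z] in m, in world coordinates, good to about 4 mm: the middle of the surface that is visible of it).
- eyes.outline_of(camera, name): "mask" (400x640 bool, what is visible of it).
The state is a dict: "time_s": time; "joints": joint angles; "joint_velocities": joint speeds; "effort": joint torques, N m; "tcp_pos": TCP position; "ee_rot": TCP orientation; "wrist_force": force on the tool from outside, world axes, zero at the start; "moment": the same for the moment, N m; "gripper_width": opening from 0.0 (shut) to 1.0 (fully open); "gripper_force": force on a finger pad.
Only numpy, scipy, OpenCV 4.12 (cv2) and the standard library are available. Lean on these libraries where they do the work, as an engineer would, in place of code of your own. Each camera call takes 0.05 s, during which the arm holds its last target. There are 200 camera calls.

## Working session

There is one attempt and no reset: what is moved stays moved. The work goes in short steps, Python scripts to look and compute and a tool call to move; the robot and the scene stay as the last step left them, time stands still between calls to the robot, and variables do not carry over. Pictures are saved under pics/ and viewed, at most 14 in all, crops included, and the job is handed in when it is done.

Besides the shell and the picture viewer there is one more tool, called after "Request:" by a JSON object that holds its "api" and its "payload", one argument or row to a line. jog_arm: Moves the arm, as the interface text tells. Its arguments: {"type":"object","properties":{"increments":{"type":"array"},"grip":{"type":"number"}},"required":["increments"]}

```bash
ls; mkdir -p pics
cat > h.py <<'E'
import numpy as np, cv2
from station import sense, eyes, r
def save(cam,fn):
    im=eyes.capture(cam); cv2.imwrite('pics/'+fn,im); return im
def cal(cam):
    c=eyes.get_calibration(cam)
    K=np.array(c['camera_matrix'])
    if 'R' in c: return K,np.array(c['R']),np.array(c['t']).ravel()
    s=sense(); T=np.eye(4); T[:3,:3]=s['ee_rot']; T[:3,3]=s['tcp_pos']
    W=np.linalg.inv(T@np.array(c['T_tool_cam'])); return K,W[:3,:3],W[:3,3]
def px2w(cam,uv,z):
    K,R,t=cal(cam); d=R.T@np.linalg.solve(K,[uv[0],uv[1],1]); o=-R.T@t
    return o+d*(z-o[2])/d[2]
def w2px(cam,X):
    K,R,t=cal(cam); p=K@(R@np.array(X)+t); return p[:2]/p[2]
E
python3 - <<'E'
from h import *
np.set_printoptions(precision=4,suppress=True)
print(sense())
save('scene','s0.png');save('side','d0.png')
for n in 'bin groove lug_hole shutter shutter_eye shutter_stand pin pin_tip pin_stand sweeper pad spool1 pincushion tape jar button1 toggle1'.split():
  for c in ('scene','side'):
    print(n,c,[(np.round(d['centre'],3).tolist(),round(d['conf'],2)) for d in eyes.spot_in(c,n)])
for c in('scene','side'):
  K,R,t=cal(c);print(c,-R.T@t)
E
```

```text
pics
{'time_s': 0.0, 'joints': array([ 79.3331,  22.0903,   0.3795,  -0.0307, -68.4104, -14.8178]), 'joint_velocities': array([-0.0484,  0.0939, -0.0199,  0.0164,  0.0326,  0.0392]), 'effort': array([ -0.0002, -39.0666,  18.7407,   4.2201,   0.011 ,  -0.0002]), 'tcp_pos': array([0.2688, 0.564 , 0.4037]), 'ee_rot': array([[ 0.9026, -0.4304, -0.0009],
       [-0.4304, -0.9026, -0.002 ],
       [ 0.0001,  0.0022, -1.    ]]), 'wrist_force': array([0.0357, 0.0116, 0.3188]), 'moment': array([-0.0249,  0.0163, -0.029 ]), 'gripper_force': 0.0, 'gripper_width': 0.9999250792483402}
bin scene [([0.496, -0.089, 0.015], 0.62)]
bin side [([0.627, 0.17, 0.018], 0.89)]
groove scene [([0.621, 0.166, 0.013], 0.79)]
groove side [([0.666, -0.143, 0.01], 0.66), ([0.636, 0.167, 0.02], 0.57)]
lug_hole scene [([0.622, 0.168, 0.015], 0.85), ([0.495, -0.089, 0.016], 0.18)]
lug_hole side [([0.627, 0.166, 0.024], 0.56)]
shutter scene [([0.483, -0.42, 0.053], 0.74), ([0.608, -0.276, 0.0], 0.47)]
shutter side [([0.597, -0.27, 0.033], 0.57)]
shutter_eye scene [([0.482, -0.421, 0.054], 0.69)]
shutter_eye side [([0.
[... 1134 characters left out ...]
[([0.668, 0.432, 0.016], 0.77), ([0.624, 0.169, 0.019], 0.42)]
jar scene [([0.371, -0.232, 0.038], 0.58), ([0.498, 0.385, 0.049], 0.31), ([0.48, -0.423, 0.056], 0.29)]
jar side []
button1 scene [([0.56, -0.082, 0.012], 0.63), ([0.598, -0.156, 0.015], 0.55), ([0.669, -0.157, 0.013], 0.52), ([0.576, -0.03, 0.015], 0.48)]
button1 side [([0.801, -0.063, 0.032], 0.7), ([0.592, -0.145, 0.013], 0.6), ([0.486, -0.152, 0.01], 0.57), ([0.57, -0.02, 0.01], 0.55), ([0.554, -0.07, 0.009], 0.4), ([0.667, -0.143, 0.012], 0.39)]
toggle1 scene [([0.68, -0.088, 0.018], 0.65), ([0.478, -0.027, 0.022], 0.58)]
toggle1 side [([0.494, 0.391, 0.05], 0.72)]
scene [ 1.2035 -0.5452  0.7438]
side [0.23   0.9722 0.691 ]
```

View pics/s0.png

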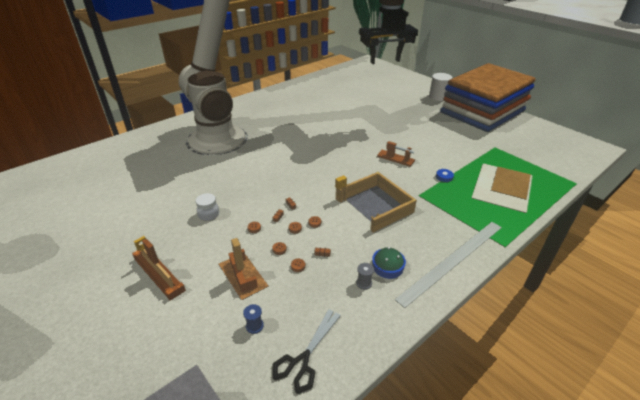

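View pics/d0.png

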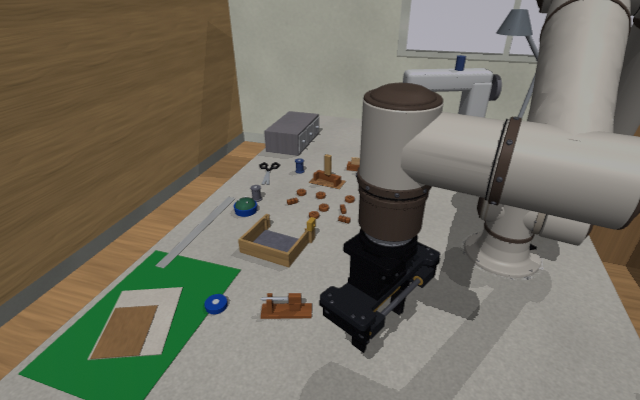

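The scene view shows 5 buttons at (254,227), (279,248), (298,265), (295,227) and (315,221), and 3 toggles at (278,215), (291,203) and (322,251). The bin is at (375,200) with its lug at (341,185), the sweeper at (240,270), the shutter at (155,265) and the pin at (397,153). The side view agrees: pin at (285,303), lug at (311,230). Next I'll survey with the wrist camera.

```bash
cat >> h.py <<'E'
def yaw(): 
    R=np.array(sense()['ee_rot']); return np.degrees(np.arctan2(R[1,0],R[0,0]))
def plan(p=None,y=None,pos=None,y0=None):
    """print turn units (first), then translation units in tool axes after turning; returns new pose"""
    s=sense(); pos=np.array(s['tcp_pos'] if pos is None else pos); y0=yaw() if y0 is None else y0
    y=y0 if y is None else y
    d=(y-y0); u=-np.radians(d)/0.08
    D=np.array(p)-pos; c,sn=np.cos(np.radians(y)),np.sin(np.radians(y))
    t=np.array([D[0]*c+D[1]*sn, D[0]*sn-D[1]*c, -D[2]])/0.02
    n=int(np.ceil(max(np.abs(t).max(),1e-6))); print('turn tot %.2f | shift tot %s rows>=%d each %s'%(u,np.round(t,2),n,np.round(t/n,3)))
    return np.array(p),y
E
python3 - <<'E'
from h import *
np.set_printoptions(precision=4,suppress=True)
c=eyes.get_calibration('wrist');print(c)
p,y=plan([.48,.33,.40],0)
p,y=plan([.60,.12,.42],0,p,y)
p,y=plan([.58,-.09,.42],0,p,y)
p,y=plan([.56,-.28,.42],0,p,y)
E
```

```text
{'camera_matrix': array([[335.4484,   0.    , 321.766 ],
       [  0.    , 335.4484, 202.0577],
       [  0.    ,   0.    ,   1.    ]]), 'T_tool_cam': array([[-0.0009, -0.9542, -0.2992,  0.0823],
       [ 1.    , -0.001 ,  0.0001, -0.0017],
       [-0.0004, -0.2992,  0.9542,  0.0197],
       [ 0.    ,  0.    ,  0.    ,  1.    ]])}
turn tot -5.56 | shift tot [10.56 11.71  0.24] rows>=12 each [0.88  0.976 0.02 ]
turn tot -0.00 | shift tot [ 6.  10.5 -1. ] rows>=11 each [ 0.545  0.955 -0.091]
turn tot -0.00 | shift tot [-1.  10.5 -0. ] rows>=11 each [-0.091  0.955 -0.   ]
turn tot -0.00 | shift tot [-1.   9.5 -0. ] rows>=10 each [-0.1   0.95 -0.  ]
```

Request:
{"api": "jog_arm", "payload": {
  "increments": [
    [0, 0, 0, -0.925],
    [0, 0, 0, -0.925],
    [0, 0, 0, -0.925],
    [0, 0, 0, -0.925],
    [0, 0, 0, -0.925],
    [0, 0, 0, -0.925]
  ]
}}

```text
time_s: 2.4
tcp_pos: [0.2689, 0.5642, 0.4048]
ee_rot: [[1.0, 0.002, -0.0], [0.002, -1.0, -0.0], [-0.0, 0.0, -1.0]]
wrist_force: [-0.5, -0.7, -0.8]
gripper_width: 1.004
gripper_force: 0.0
```

Request:
{"api": "jog_arm", "payload": {
  "increments": [
    [0.9, 1, 0, 0],
    [0.9, 1, 0, 0],
    [0.9, 1, 0, 0],
    [0.9, 1, 0, 0],
    [0.9, 1, 0, 0],
    [0.9, 1, 0, 0],
    [0.9, 1, 0, 0],
    [0.9, 1, 0, 0],
    [0.9, 1, 0, 0],
    [0, 0, 0, 0]
  ]
}}

```text
time_s: 3.4
tcp_pos: [0.4322, 0.3821, 0.4048]
ee_rot: [[1.0, -0.004, 0.0], [-0.004, -1.0, -0.0], [0.0, 0.0, -1.0]]
wrist_force: [0.1, 0.0, -0.3]
gripper_width: 1.003
gripper_force: 0.0
```

Run:
```python
from h import *
print(sense()['time_s'],sense()['tcp_pos'],yaw())
save('wrist','w1.png')
for n in 'pin pin_tip pin_stand tape bin lug_hole'.split():
    print(n,[(np.round(d['centre'],3).tolist(),round(d['conf'],2)) for d in eyes.spot_in('wrist',n)])
plan([.60,.06,.42],0)
```

```text
3.4 [0.43217643 0.38207905 0.40483454] -0.24091774742455913
pin [([0.511, 0.392, 0.049], 0.8)]
pin_tip [([0.51, 0.396, 0.049], 0.9)]
pin_stand [([0.507, 0.391, 0.013], 0.89)]
tape []
bin [([0.573, 0.161, 0.003], 0.58)]
lug_hole [([0.572, 0.164, 0.002], 0.96)]
turn tot 0.01 | shift tot [ 8.49 16.24 -0.76] rows>=17 each [ 0.499  0.955 -0.045]
```

View pics/w1.png

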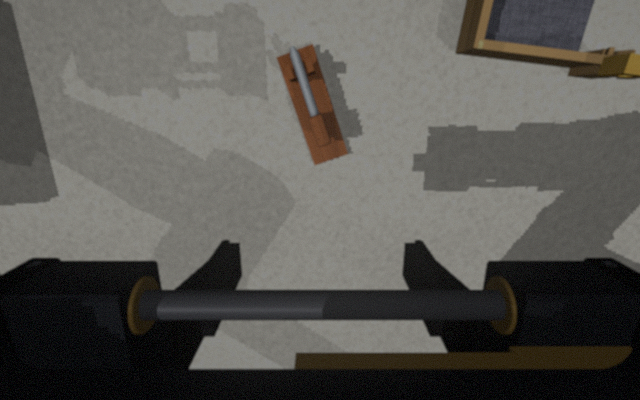

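Pin: rod tip at (295,50), head at (320,130), so it points about world +x. The bin's lug is at (620,62), at its low-x side. On to the bin and buttons.

Request:
{"api": "jog_arm", "payload": {
  "increments": [
    [0.5, 1, 0, 0],
    [0.5, 1, 0, 0],
    [0.5, 1, 0, 0],
    [0.5, 1, 0, 0],
    [0.5, 1, 0, 0],
    [0.5, 1, 0, 0],
    [0.5, 1, 0, 0],
    [0.5, 1, 0, 0],
    [0.5, 1, 0, 0],
    [0, 0, 0, 0]
  ]
}}

```text
time_s: 4.75
tcp_pos: [0.5211, 0.2029, 0.4047]
ee_rot: [[1.0, -0.003, -0.0], [-0.003, -1.0, -0.0], [-0.0, 0.0, -1.0]]
wrist_force: [-0.2, 0.9, 0.2]
gripper_width: 1.003
gripper_force: 0.0
```

Run:
```python
from h import *
print(sense()['time_s'],sense()['tcp_pos'],yaw())
save('wrist','w2.png')
```

```text
4.75 [0.52110599 0.20285784 0.40470055] -0.15459188145013547
```

View pics/w2.png

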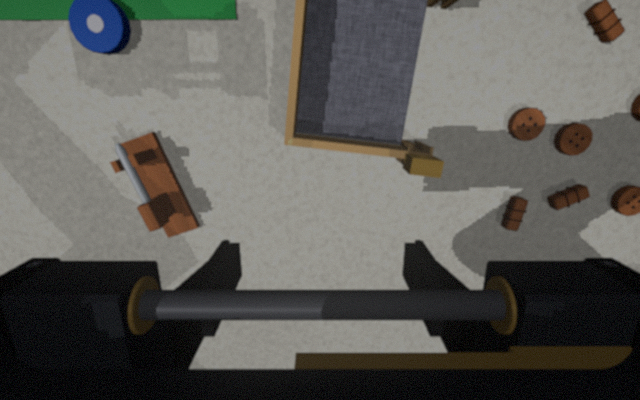

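Request:
{"api": "jog_arm", "payload": {
  "increments": [
    [0, 1, -0.5, 0],
    [0, 1, -0.5, 0],
    [0, 1, -0.5, 0],
    [0, 1, -0.5, 0],
    [0, 1, -0.5, 0],
    [0, 1, -0.5, 0],
    [0, 1, 0, 0],
    [0, 1, 0, 0],
    [0, 1, 0, 0],
    [0, 1, 0, 0]
  ]
}}

```text
time_s: 5.8
tcp_pos: [0.5199, 0.0035, 0.4655]
ee_rot: [[1.0, 0.001, 0.001], [0.001, -1.0, 0.0], [0.001, -0.0, -1.0]]
wrist_force: [-0.5, -0.1, 0.6]
gripper_width: 0.998
gripper_force: 0.0
```

Request:
{"api": "jog_arm", "payload": {
  "increments": [
    [0, 1, 0, 0],
    [0, 1, 0, 0],
    [0, 1, 0, 0],
    [0, 1, 0, 0],
    [0, 0, 0, 0],
    [0, 0, 0, 0]
  ]
}}

```text
time_s: 6.4
tcp_pos: [0.5201, -0.0759, 0.4652]
ee_rot: [[1.0, -0.001, 0.001], [-0.001, -1.0, 0.0], [0.001, -0.0, -1.0]]
wrist_force: [-0.2, 0.1, 0.4]
gripper_width: 0.999
gripper_force: 0.0
```

Run:
```python
from h import *
print(sense()['time_s'],sense()['tcp_pos'],yaw())
save('wrist','w3.png')
for n in 'button1 toggle1 sweeper pad shutter shutter_stand shutter_eye jar'.split():
    print(n,[(np.round(d['centre'],3).tolist(),round(d['conf'],2)) for d in eyes.spot_in('wrist',n)])
```

```text
6.4 [ 0.5201213  -0.07590393  0.4652008 ] -0.05003651381395466
button1 [([0.577, -0.024, 0.013], 0.78), ([0.593, -0.149, 0.013], 0.69), ([0.664, -0.153, 0.008], 0.68), ([0.489, -0.158, 0.007], 0.57), ([0.49, -0.085, 0.015], 0.47)]
toggle1 [([0.475, -0.026, 0.021], 0.83), ([0.493, -0.084, 0.015], 0.83), ([0.673, -0.082, 0.014], 0.76)]
sweeper [([0.605, -0.266, 0.036], 0.68)]
pad [([0.608, -0.257, 0.003], 0.6), ([0.575, -0.026, 0.017], 0.15)]
shutter [([0.475, -0.416, 0.054], 0.65), ([0.472, -0.027, 0.022], 0.44)]
shutter_stand [([0.488, -0.408, 0.023], 0.83), ([0.632, 0.178, 0.0], 0.2)]
shutter_eye [([0.471, -0.416, 0.053], 0.86), ([0.674, -0.082, 0.016], 0.22)]
jar [([0.669, -0.152, 0.006], 0.39), ([0.475, -0.416, 0.052], 0.38), ([0.606, -0.259, 0.005], 0.29)]
```

View pics/w3.png

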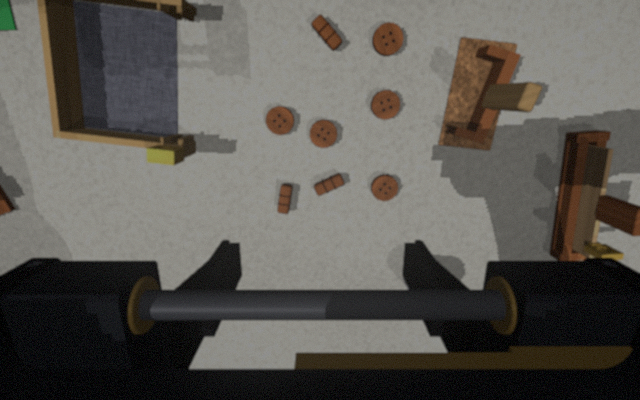

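w3 shows toggles at (327,32), (285,198) and (329,184), and buttons at (388,39), (385,104), (280,121), (323,133) and (385,188). The sweeper on its pad, around (480,90), faces image-left, which is world +y. The bin mouth is at about x-pixel 180 and the lug at (162,156). I'll fit the poses from outlines.

```bash
cat > fit.py <<'E'
from h import *
from scipy.optimize import minimize
def B(x0,x1,y0,y1,z0,z1): return np.array([[x,y,z] for x in(x0,x1) for y in(y0,y1) for z in(z0,z1)])/1000.
M={'bin':[B(-82,-74,-13,138,0,45),B(74,82,-13,138,0,45),B(-82,82,130,138,0,45),B(-92,-76,-15,15,0,74),B(-74,-67,-11,11,0,45),B(67,74,-11,11,0,45)],
'sweeper':[B(-13,13,-8,8,30,110),B(-52,52,-14,0,0,30),B(-52,-42,-14,24,0,30),B(42,52,-14,24,0,30)],
'pad':[B(-65,65,-35,35,0,3)],
'shutter':[B(-72,72,-3,3,6,45),B(-16,16,-6,6,45,100),B(-58,-50,-13,13,46,74)],
'shutter_stand':[B(-88,88,-20,20,0,22)],
'pin':[B(-15,15,-7,7,-12,12),B(15,73,-4.5,4.5,-4.5,4.5),B(73,80,-3,3,-3,3)],
'pin_stand':[B(-30,90,-20,20,0,8),B(45,71,-13,13,0,49)],'button':[B(-18,18,-18,18,0,12)],'toggle':[B(-20,20,-8,8,0,16)]}
def render(name,q,C,z=0,extra=()):
    m=np.zeros((1600,2560),np.uint8);K,R,t=C
    c,s=np.cos(q[2]),np.sin(q[2])
    for b in M[name]:
        w=b@np.array([[c,s,0],[-s,c,0],[0,0,1]])+[q[0],q[1],z]
        p=(w@R.T+t)@K.T; p=p[:,:2]/p[:,2:]
        cv2.fillConvexPoly(m,cv2.convexHull(np.float32(p*4+1.5)).astype(np.int32),1)
    return cv2.resize(m*255,(640,400),interpolation=cv2.INTER_AREA)/255.
def fit(name,q0,obs,z=0,valid=None):
    """obs: list of (mask,C,valid)"""
    def f(q):
        e=0
        for m,C,v in obs:
            r_=render(name,[q[0],q[1],q[2]],C,z); e+=(np.abs(r_-m)*v).sum()/ (m.sum()+1)
        return e/len(obs)
    best=None
    for k in range(2):
        x0=q0 if best is None else best.x
        S=np.array([x0]+[np.array(x0)+d for d in ([.01,0,0],[0,.01,0],[0,0,.1])])*1.
        best=minimize(f,x0,method='Nelder-Mead',options=dict(initial_simplex=S,xatol=1e-4,fatol=1e-5,maxiter=150))
    return best.x,best.fun
def mask(cam,name):
    d=eyes.outline_of(cam,name); return (np.array(d[0]['mask'],float),d[0]['conf']) if d else (None,0)
VW=np.ones((400,640)); VW[235:]=0   # gripper hides lower part of wrist picture
E
python3 - <<'E'
from fit import *
Cw=cal('wrist'); out={}
for n in ['bin','sweeper','pad','shutter','shutter_stand']:
    m,c=mask('wrist',n); out[n]=m; print(n,c,m.sum(),np.argwhere(m>0).min(0)[::-1],np.argwhere(m>0).max(0)[::-1])
np.savez('w3.npz',K=Cw[0],R=Cw[1],t=Cw[2],**out)
vis=cv2.imread('pics/w3.png')
q={'bin':[.62,.1,0],'sweeper':[.605,-.26,0],'pad':[.605,-.26,0],'shutter':[.48,-.415,0],'shutter_stand':[.48,-.415,0]}
for n in out:
    m=out[n]
    if n=='bin':
        cnts,_=cv2.findContours(m.astype(np.uint8),0,2); f=np.zeros_like(m)
        print('bin centre fill', m[60,120])
    x,e=fit(n,q[n],[(m,Cw,VW)]); print(n,np.round(x[:2],4),np.degrees(x[2]).round(2),round(e,3))
    r_=render(n,x,Cw); cn,_=cv2.findContours((r_>.5).astype(np.uint8),cv2.RETR_TREE,2); cv2.drawContours(vis,cn,-1,(0,255,255),1)
cv2.imwrite('pics/f3.png',cv2.resize(vis[:280],(800,350)))
E
```

```text
bin 0.89 20331.0 [37  0] [195 165]
sweeper 0.55 3583.0 [447  46] [541 142]
pad 0.72 3411.0 [438  39] [516 149]
shutter 0.66 4004.0 [573 146] [639 259]
shutter_stand 0.94 3284.0 [549 131] [608 260]
bin centre fill 1.0
bin [0.623  0.0956] -6.91 0.608
sweeper [ 0.6027 -0.2727] -16.09 0.047
pad [ 0.6031 -0.2677] -6.18 0.812
shutter [ 0.4685 -0.4288] 5.4 0.1
shutter_stand [ 0.4719 -0.4147] 2.64 0.547
```

View pics/f3.png

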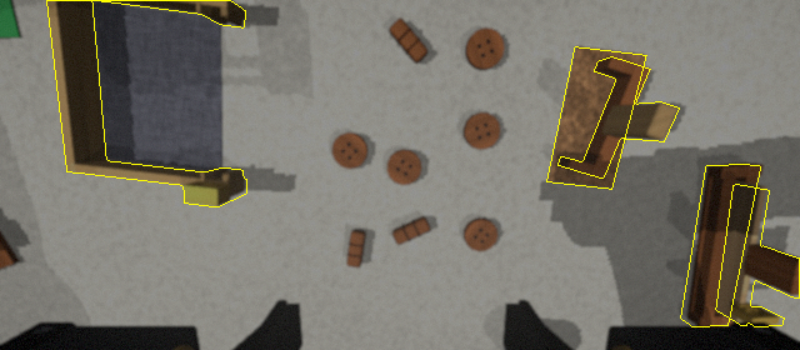

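Outlines fit well: the bin is at about (0.623,0.096), yaw -6.9°, and the sweeper's overlay matches at (620,110). Next I'll refine the sweeper and pad and list the items in the bin frame.

```bash
cat >> fit.py <<'E'
def tobin(p,b):
    c,s=np.cos(b[2]),np.sin(b[2]); d=np.array(p[:2])-b[:2]; return np.array([c*d[0]+s*d[1],-s*d[0]+c*d[1]])
def frombin(p,b):
    c,s=np.cos(b[2]),np.sin(b[2]); return np.array([b[0]+c*p[0]-s*p[1],b[1]+s*p[0]+c*p[1]])
E
python3 - <<'E'
from fit import *
d=np.load('w3.npz'); C=(d['K'],d['R'],d['t'])
x,e=fit('sweeper',[.603,-.272,-.28],[(d['sweeper'],C,VW)],z=.003);print('sw',x[:2].round(4),np.degrees(x[2]).round(2),e)
v=VW*(1-cv2.dilate(d['sweeper'],np.ones((5,5))))
for y0 in(-.28,0):
  p,e=fit('pad',[.603,-.268,y0],[(d['pad'],C,v)]);print('pad',p[:2].round(4),np.degrees(p[2]).round(2),e)
# bin: fill interior of floor out of mask
v=VW.copy(); 
b,e=fit('bin',[.623,.0956,-.12],[(d['bin'],C,v)]);print('bin',b[:2].round(4),np.degrees(b[2]).round(2),e)
# bin with the felt counted
M['bin'].append(B(-74,74,0,130,0,0.1))
b2,e=fit('bin',[.623,.0956,-.12],[(d['bin'],C,v)]);print('bin+felt',b2[:2].round(4),np.degrees(b2[2]).round(2),e)
ms,c=mask('scene','bin');md,c2=mask('side','bin')
for k,m in(('scene',ms),('side',md)):
  bb,e=fit('bin',b2,[(m,cal(k),1)]);print('bin',k,bb[:2].round(4),np.degrees(bb[2]).round(2),e)
print(sense()['joints'])
plan([x[0],x[1],.42],np.degrees(x[2]))
E
```

```text
sw [ 0.6026 -0.2711] -15.92 0.05130208333333334
pad [ 0.6029 -0.2686] -6.72 0.04415327678550904
pad [ 0.6032 -0.2688] -6.78 0.04382801186125095
bin [0.6233 0.0957] -6.79 0.6083369015518857
bin+felt [0.6235 0.0966] -6.56 0.05488691640339
bin scene [-1.8876  1.6132] 357.59 0.9982578397212544
bin side [0.6231 0.0977] -6.39 0.05623074229691877
[ 9.37350361e+00  1.00996155e+01 -7.52985294e+00  6.97400324e-04
 -7.23742286e+01  8.05746458e+01]
turn tot 3.46 | shift tot [6.63 8.25 2.24] rows>=9 each [0.736 0.917 0.249]
```

Request:
{"api": "jog_arm", "payload": {
  "increments": [
    [0, 0, 0, 0.865],
    [0, 0, 0, 0.865],
    [0, 0, 0, 0.865],
    [0, 0, 0, 0.865]
  ]
}}

```text
time_s: 7.6
tcp_pos: [0.5204, -0.0761, 0.4648]
ee_rot: [[0.961, -0.277, -0.0], [-0.277, -0.961, 0.0], [-0.0, -0.0, -1.0]]
wrist_force: [-0.7, 0.2, 0.6]
gripper_width: 1.002
gripper_force: 0.0
```

Request:
{"api": "jog_arm", "payload": {
  "increments": [
    [0.737, 0.917, 0.25, 0],
    [0.737, 0.917, 0.25, 0],
    [0.737, 0.917, 0.25, 0],
    [0.737, 0.917, 0.25, 0],
    [0.737, 0.917, 0.25, 0],
    [0.737, 0.917, 0.25, 0],
    [0.737, 0.917, 0.25, 0],
    [0.737, 0.917, 0.25, 0],
    [0.737, 0.917, 0.25, 0],
    [0, 0, 0, 0]
  ]
}}

```text
time_s: 8.6
tcp_pos: [0.6033, -0.2733, 0.4177]
ee_rot: [[0.961, -0.277, -0.002], [-0.277, -0.961, 0.0], [-0.002, 0.0, -1.0]]
wrist_force: [-0.8, 0.7, -0.1]
gripper_width: 1.002
gripper_force: 0.0
```

Run:
```python
from fit import *
print(sense()['time_s'],sense()['tcp_pos'],yaw())
save('wrist','w4.png'); C=cal('wrist'); m,c=mask('wrist','sweeper')
print(c,m.sum()); x,e=fit('sweeper',[.6026,-.2711,-.278],[(m,C,VW)],z=.003);print(x[:2],np.degrees(x[2]),e)
plan([.6026,-.2711,.257],-15.9)
```

```text
8.6 [ 0.60328364 -0.27328892  0.41771315] -16.066389976358597
0.95 2084.0
[ 0.6024251  -0.27028948] -16.16625882611997 0.0535816053039921
turn tot -0.01 | shift tot [-0.01 -0.02  8.1 ] rows>=9 each [-0.001 -0.002  0.9  ]
```

View pics/w4.png

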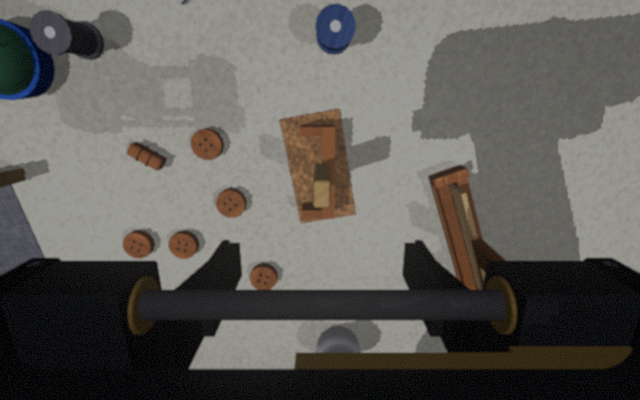

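The sweeper sits on its pad around (318,165) with its handle at (320,195), between the fingers. The fits agree, so I'm descending.

Request:
{"api": "jog_arm", "payload": {
  "increments": [
    [0, 0, 0.9, 0],
    [0, 0, 0.9, 0],
    [0, 0, 0.9, 0],
    [0, 0, 0.9, 0],
    [0, 0, 0.9, 0],
    [0, 0, 0.9, 0],
    [0, 0, 0.9, 0],
    [0, 0, 0.9, 0],
    [0, 0, 0.9, 0],
    [0, 0, 0, 0]
  ]
}}

```text
time_s: 9.7
tcp_pos: [0.6018, -0.27, 0.2556]
ee_rot: [[0.962, -0.274, -0.005], [-0.274, -0.962, 0.002], [-0.005, -0.0, -1.0]]
wrist_force: [-0.4, 0.5, -0.1]
gripper_width: 1.0
gripper_force: 0.0
```

Request:
{"api": "jog_arm", "payload": {
  "increments": [
    [0, 0, 0, 0],
    [0, 0, 0, 0],
    [0, 0, 0, 0],
    [0, 0, 0, 0],
    [0, 0, 0, 0],
    [0, 0, 0, 0],
    [0, 0, 0, 0],
    [0, 0, 0, 0],
    [0, 0, 0, 0],
    [0, 0, 0, 0]
  ],
  "grip": 0
}}

```text
time_s: 10.7
tcp_pos: [0.6027, -0.2712, 0.2577]
ee_rot: [[0.962, -0.274, -0.0], [-0.274, -0.962, -0.0], [-0.0, 0.0, -1.0]]
wrist_force: [1.1, 4.0, -3.6]
gripper_width: 0.18
gripper_force: 30.0
```

Request:
{"api": "jog_arm", "payload": {
  "increments": [
    [0, 0, -0.5, 0],
    [0, 0, -0.5, 0],
    [0, 0, -0.5, 0],
    [0, 0, -0.5, 0],
    [0, 0, 0, 0]
  ]
}}

```text
time_s: 11.2
tcp_pos: [0.6032, -0.2713, 0.3004]
ee_rot: [[0.962, -0.274, 0.004], [-0.274, -0.962, -0.001], [0.005, 0.0, -1.0]]
wrist_force: [0.3, -0.1, -1.7]
gripper_width: 0.179
gripper_force: 30.0
```

```bash
cat >> fit.py <<'E'
BIN=np.array([.6234,.0970,np.radians(-6.5)])
def bplan(bx,by,relyaw,dz_tcp,**k):
    p=frombin([bx/1000,by/1000],BIN); return plan([p[0],p[1],dz_tcp],np.degrees(BIN[2])+relyaw,**k)
def where():
    s=sense(); print('t',s['time_s'],'bin',(tobin(s['tcp_pos'],BIN)*1000).round(1),'z',round(s['tcp_pos'][2],4),'relyaw',round(yaw()-np.degrees(BIN[2]),2),'w',round(s['gripper_width']*87,1))
E
python3 - <<'E'
from fit import *
where()
K=dict(zip('pos y0'.split(),bplan(-18,-312,0,.29)))
print('down/sweep');K=dict(zip('pos y0'.split(),bplan(-18,-312,0,.2555,**K)))
K=dict(zip('pos y0'.split(),bplan(-18,-100,0,.2555,**K)))
K=dict(zip('pos y0'.split(),bplan(-8,-50,0,.2555,**K)))
bplan(-8,30,0,.2555,**K)
print([ (tobin(p,BIN)*1000).round() for p in [(.577,-.024),(.56,-.082),(.593,-.149),(.664,-.153),(.489,-.158),(.475,-.026),(.493,-.084),(.673,-.082)]])
E
```

```text
t 11.2 bin [  21.7 -368.2] z 0.3004 relyaw -9.39 w 15.5
turn tot -2.05 | shift tot [-1.98 -2.81  0.52] rows>=3 each [-0.661 -0.936  0.173]
down/sweep
turn tot -0.00 | shift tot [ 0.   -0.    1.72] rows>=2 each [ 0.    -0.     0.862]
turn tot -0.00 | shift tot [  0.  -10.6  -0. ] rows>=11 each [ 0.    -0.964 -0.   ]
turn tot -0.00 | shift tot [ 0.5 -2.5 -0. ] rows>=3 each [ 0.167 -0.833 -0.   ]
turn tot -0.00 | shift tot [ 0. -4. -0.] rows>=4 each [ 0. -1. -0.]
[array([ -32., -125.]), array([ -43., -185.]), array([  -2., -248.]), array([  69., -244.]), array([-105., -269.]), array([-134., -139.]), array([-109., -195.]), array([  70., -172.])]
```

Request:
{"api": "jog_arm", "payload": {
  "increments": [
    [0, 0, 0, -0.683],
    [0, 0, 0, -0.683],
    [0, 0, 0, -0.683],
    [-0.5, -0.7, 0.13, 0],
    [-0.5, -0.7, 0.13, 0],
    [-0.5, -0.7, 0.13, 0],
    [-0.5, -0.7, 0.13, 0],
    [0, 0, 0, 0]
  ]
}}

```text
time_s: 12.0
tcp_pos: [0.5682, -0.2095, 0.2869]
ee_rot: [[0.994, -0.112, -0.002], [-0.112, -0.994, 0.001], [-0.002, -0.001, -1.0]]
wrist_force: [0.1, -0.2, -2.2]
gripper_width: 0.177
gripper_force: 30.0
```

Run:
```python
from fit import *
where(); bplan(-18,-312,0,.256)
save('wrist','w5.png')
print([(np.round(tobin(d['centre'],BIN)*1000).tolist(),round(d['conf'],2)) for n in('button1','toggle1') for d in eyes.spot_in('wrist',n)])
print([(np.round(tobin(d['centre'],BIN)*1000).tolist(),round(d['conf'],2)) for n in('button1','toggle1') for d in eyes.spot_in('scene',n)])
```

```text
t 12.0 bin [ -20.2 -310.8] z 0.2869 relyaw 0.06 w 15.4
turn tot 0.01 | shift tot [0.11 0.06 1.55] rows>=2 each [0.054 0.029 0.773]
[([1.0, -251.0], 0.96), ([71.0, -242.0], 0.89), ([-45.0, -182.0], 0.81), ([-34.0, -130.0], 0.73), ([-142.0, -141.0], 0.29), ([-140.0, -143.0], 0.74)]
[([-42.0, -185.0], 0.63), ([4.0, -254.0], 0.55), ([74.0, -247.0], 0.52), ([-32.0, -132.0], 0.48), ([78.0, -177.0], 0.65), ([-130.0, -139.0], 0.58)]
```

Request:
{"api": "jog_arm", "payload": {
  "increments": [
    [0, 0, 0.39, 0],
    [0, 0, 0.39, 0],
    [0, 0, 0.39, 0],
    [0, 0, 0.38, 0],
    [0, 0, 0, 0]
  ]
}}

```text
time_s: 12.75
tcp_pos: [0.5693, -0.211, 0.2552]
ee_rot: [[0.994, -0.113, -0.002], [-0.113, -0.994, 0.0], [-0.002, 0.0, -1.0]]
wrist_force: [0.2, 0.3, -1.0]
gripper_width: 0.183
gripper_force: 30.0
```

Request:
{"api": "jog_arm", "payload": {
  "increments": [
    [0.02, -0.52, 0, 0],
    [0.02, -0.52, 0, 0],
    [0.02, -0.52, 0, 0],
    [0.02, -0.52, 0, 0],
    [0.02, -0.52, 0, 0],
    [-0.09, -0.5, 0, 0],
    [-0.09, -0.5, 0, 0],
    [-0.09, -0.5, 0, 0],
    [-0.09, -0.5, 0, 0],
    [0, -0.55, 0, 0]
  ]
}}

```text
time_s: 13.75
tcp_pos: [0.5756, -0.1072, 0.2564]
ee_rot: [[0.994, -0.114, -0.0], [-0.114, -0.994, 0.0], [-0.0, 0.0, -1.0]]
wrist_force: [1.2, -0.2, -1.9]
gripper_width: 0.182
gripper_force: 30.0
```

Request:
{"api": "jog_arm", "payload": {
  "increments": [
    [0, -0.55, 0, 0],
    [0, -0.55, 0, 0],
    [0, -0.55, 0, 0],
    [0, -0.55, 0, 0],
    [0, -0.55, 0, 0],
    [0, -0.55, 0, 0],
    [0, -0.55, 0, 0],
    [0, -0.55, 0, 0],
    [0, -0.55, 0, 0],
    [0, -0.55, 0, 0]
  ]
}}

```text
time_s: 14.75
tcp_pos: [0.5884, 0.0022, 0.2564]
ee_rot: [[0.994, -0.113, 0.0], [-0.113, -0.994, -0.0], [0.0, -0.0, -1.0]]
wrist_force: [0.1, -1.1, -1.4]
gripper_width: 0.184
gripper_force: 30.0
```

Run:
```python
from fit import *
where(); print(sense()['wrist_force'])
save('scene','s5.png');im=cv2.imread('pics/s5.png')[140:300,190:430];cv2.imwrite('pics/s5c.png',cv2.resize(im,None,fx=3,fy=3))
bplan(-8,-30,0,.256)
```

```text
t 14.75 bin [-24.  -98.2] z 0.2564 relyaw -0.02 w 16.0
[ 0.08720036 -1.05526671 -1.4073307 ]
turn tot 0.01 | shift tot [ 0.79 -3.34  0.02] rows>=4 each [ 0.198 -0.836  0.005]
```

View pics/s5c.png

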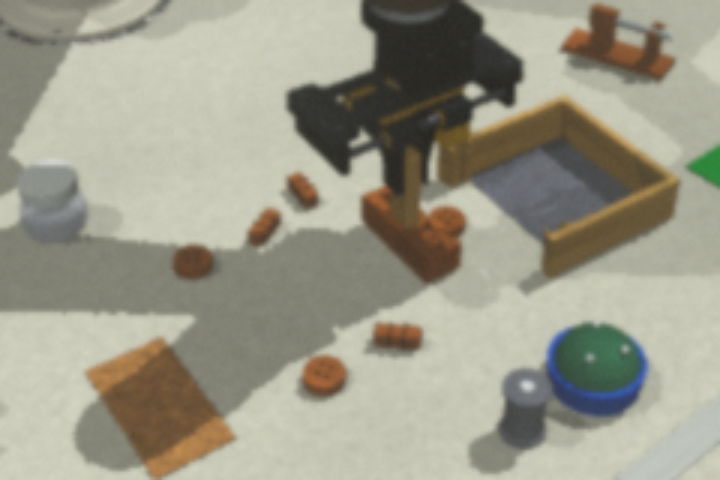

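The sweeper is carrying the three centre buttons (one visible at (445,220)), and the other five items are undisturbed. I'll carry on into the bin.

Request:
{"api": "jog_arm", "payload": {
  "increments": [
    [0.14, -0.5, 0, 0],
    [0.14, -0.5, 0, 0],
    [0.14, -0.5, 0, 0],
    [0.14, -0.5, 0, 0],
    [0.14, -0.5, 0, 0],
    [0.14, -0.5, 0, 0],
    [0, -0.5, 0, 0],
    [0, -0.5, 0, 0],
    [0, -0.5, 0, 0],
    [0, -0.5, 0, 0]
  ]
}}

```text
time_s: 15.8
tcp_pos: [0.6163, 0.0996, 0.2563]
ee_rot: [[0.994, -0.113, -0.0], [-0.113, -0.994, 0.0], [-0.0, -0.0, -1.0]]
wrist_force: [1.0, 0.4, -2.9]
gripper_width: 0.183
gripper_force: 30.0
```

Request:
{"api": "jog_arm", "payload": {
  "increments": [
    [0, -0.5, 0, 0],
    [0, -0.5, 0, 0],
    [0, -0.5, 0, 0],
    [0, 0, 0, 0],
    [0, 0.4, 0, 0],
    [0, 0, -1, 0],
    [0, 0, -1, 0],
    [0, 0, -1, 0],
    [0, 0, -1, 0],
    [0, 0, 0, 0]
  ]
}}

```text
time_s: 16.8
tcp_pos: [0.6195, 0.1198, 0.3398]
ee_rot: [[0.993, -0.114, 0.007], [-0.114, -0.993, 0.002], [0.006, -0.003, -1.0]]
wrist_force: [0.2, 0.3, -1.8]
gripper_width: 0.18
gripper_force: 30.0
```

Run:
```python
from fit import *
where(); print(sense()['wrist_force'])
K=dict(zip('pos y0'.split(),bplan(69,-200,0,.34)))
K=dict(zip('pos y0'.split(),bplan(69,-295,0,.30,**K)))
save('scene','s6.png')
```

```text
t 16.8 bin [-6.5 22.2] z 0.3398 relyaw -0.04 w 15.7
[ 0.17645896  0.2620861  -1.78441907]
turn tot -0.01 | shift tot [ 3.770e+00  1.111e+01 -1.000e-02] rows>=12 each [ 0.314  0.926 -0.001]
turn tot -0.00 | shift tot [0.   4.75 2.  ] rows>=5 each [0.   0.95 0.4 ]
```

Request:
{"api": "jog_arm", "payload": {
  "increments": [
    [0.236, 0.99, 0, 0],
    [0.236, 0.99, 0, 0],
    [0.236, 0.99, 0, 0],
    [0.236, 0.99, 0, 0],
    [0.236, 0.99, 0, 0],
    [0.236, 0.99, 0, 0],
    [0.236, 0.99, 0, 0],
    [0.236, 0.99, 0, 0],
    [0.236, 0.99, 0, 0],
    [0.236, 0.99, 0, 0]
  ]
}}

```text
time_s: 17.85
tcp_pos: [0.6427, -0.0828, 0.3342]
ee_rot: [[0.993, -0.114, -0.004], [-0.114, -0.993, 0.0], [-0.004, 0.0, -1.0]]
wrist_force: [-0.3, 0.0, -2.0]
gripper_width: 0.183
gripper_force: 30.0
```

Request:
{"api": "jog_arm", "payload": {
  "increments": [
    [0.236, 0.99, 0, 0],
    [0.236, 0.99, 0, 0],
    [0.236, 0.99, 0, 0],
    [0.236, 0.99, 0, 0],
    [0.236, 0.99, 0, 0],
    [0.236, 0.99, 0, 0],
    [0, 0, 0, 0]
  ]
}}

```text
time_s: 18.55
tcp_pos: [0.6573, -0.2054, 0.3338]
ee_rot: [[0.993, -0.117, -0.004], [-0.117, -0.993, 0.0], [-0.004, 0.0, -1.0]]
wrist_force: [-0.8, 0.9, -2.1]
gripper_width: 0.178
gripper_force: 30.0
```

Run:
```python
from fit import *
where(); 
im=save('wrist','w7.png')
vis=im[:300].copy(); 
for bx,by in [(-67,0),(67,0),(74,130),(-74,130),(69,-243)]:
    p=frombin([bx/1000,by/1000],BIN); u=w2px('wrist',[*p,0]); print(bx,by,u.round())
for cam in('wrist','side'):
  if cam=='side': eyes.capture('side')
  print(cam,[(n,np.round(tobin(d['centre'],BIN)*1000).tolist(),round(d['conf'],2)) for n in('button1','toggle1') for d in eyes.spot_in(cam,n)])
bplan(69,-295,0,.256)
```

```text
t 18.55 bin [  67.9 -296.6] z 0.3338 relyaw -0.22 w 15.5
-67 0 [ 53. 306.]
67 0 [ 19. 187.]
74 130 [-118.  181.]
-74 130 [-64. 312.]
69 -243 [269. 184.]
wrist [('button1', [-104.0, -278.0], 0.88), ('toggle1', [71.0, -171.0], 0.69), ('toggle1', [162.0, -402.0], 0.45)]
side [('button1', [-167.0, 277.0], 0.64), ('button1', [12.0, 56.0], 0.59), ('button1', [-109.0, -263.0], 0.52), ('toggle1', [2.0, 79.0], 0.69), ('toggle1', [-117.0, -180.0], 0.48), ('toggle1', [71.0, -166.0], 0.47)]
turn tot 0.01 | shift tot [0.05 0.09 4.  ] rows>=4 each [0.011 0.023 1.   ]
```

View pics/w7.png

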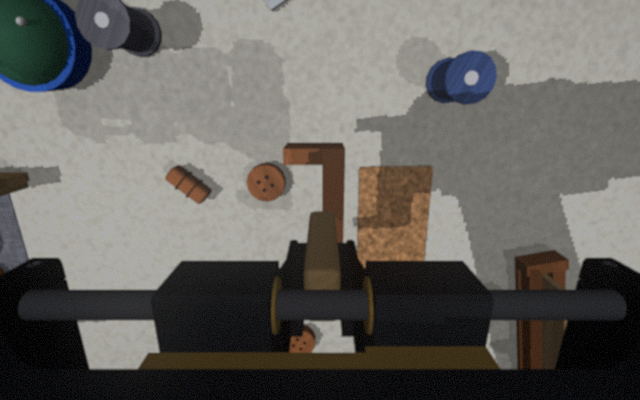

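The button at (267,182) and the toggle at (187,184) are ahead of the sweeper. Pass 2: straight first, then turn 20° towards the mouth.

Request:
{"api": "jog_arm", "payload": {
  "increments": [
    [0.02, 0, 0.7, 0],
    [0.02, 0, 0.7, 0],
    [0.01, 0.05, 0.7, 0],
    [0, 0.05, 0.7, 0],
    [0, 0, 0.5, 0],
    [0, 0, 0.4, 0],
    [0, 0, 0.2, 0],
    [0, 0, 0, 0]
  ]
}}

```text
time_s: 19.65
tcp_pos: [0.6587, -0.2049, 0.2577]
ee_rot: [[0.994, -0.113, -0.001], [-0.113, -0.994, 0.0], [-0.001, 0.0, -1.0]]
wrist_force: [-0.2, 0.6, -2.0]
gripper_width: 0.18
gripper_force: 30.0
```

Request:
{"api": "jog_arm", "payload": {
  "increments": [
    [0, -0.5, 0, 0],
    [0, -0.5, 0, 0],
    [0, -0.5, 0, 0],
    [0, -0.5, 0, 0],
    [0, -0.5, 0, 0],
    [0, -0.5, 0, 0],
    [0, -0.5, 0, 0],
    [0, -0.5, 0, 0],
    [0, 0, 0, -0.44],
    [0, 0, 0, -0.44]
  ]
}}

```text
time_s: 20.65
tcp_pos: [0.6679, -0.1244, 0.2583]
ee_rot: [[0.999, -0.041, -0.0], [-0.041, -0.999, 0.0], [-0.0, -0.0, -1.0]]
wrist_force: [-0.8, 0.2, -2.1]
gripper_width: 0.183
gripper_force: 30.0
```

Request:
{"api": "jog_arm", "payload": {
  "increments": [
    [0, -0.1, 0, -0.44],
    [0, -0.1, 0, -0.44],
    [0, -0.1, 0, -0.44],
    [0, -0.1, 0, -0.44],
    [0, -0.1, 0, -0.44],
    [0, -0.1, 0, -0.44],
    [0, -0.1, 0, -0.44],
    [0, -0.1, 0, -0.44],
    [0, 0, 0, 0]
  ]
}}

```text
time_s: 21.55
tcp_pos: [0.6665, -0.1089, 0.2583]
ee_rot: [[0.972, 0.236, -0.0], [0.236, -0.972, 0.0], [-0.0, -0.0, -1.0]]
wrist_force: [-0.2, -0.3, -1.7]
gripper_width: 0.181
gripper_force: 30.0
```

Run:
```python
from fit import *
where(); print(sense()['wrist_force'])
bplan(10,-55,20,.256)
```

```text
t 21.55 bin [  66.2 -199.7] z 0.2583 relyaw 20.17 w 15.8
[-0.19392966 -0.30319454 -1.73880825]
turn tot 0.04 | shift tot [-0.16 -7.76  0.11] rows>=8 each [-0.021 -0.97   0.014]
```

Request:
{"api": "jog_arm", "payload": {
  "increments": [
    [0, -0.5, 0.03, 0],
    [0, -0.5, 0.03, 0],
    [0, -0.5, 0.03, 0],
    [-0.02, -0.5, 0, 0],
    [-0.02, -0.5, 0, 0],
    [-0.02, -0.5, 0, 0],
    [-0.02, -0.5, 0, 0],
    [-0.02, -0.5, 0, 0],
    [-0.02, -0.5, 0, 0],
    [-0.02, -0.5, 0, 0]
  ]
}}

```text
time_s: 22.55
tcp_pos: [0.64, -0.0122, 0.2566]
ee_rot: [[0.972, 0.236, 0.0], [0.236, -0.972, -0.0], [0.0, 0.0, -1.0]]
wrist_force: [0.3, -0.7, -1.4]
gripper_width: 0.186
gripper_force: 30.0
```

Request:
{"api": "jog_arm", "payload": {
  "increments": [
    [0, -0.5, 0, 0],
    [0, -0.5, 0, 0],
    [0, -0.5, 0, 0],
    [0, -0.5, 0, 0],
    [0, -0.5, 0, 0],
    [0, -0.25, 0, 0],
    [0, 0, 0, 0]
  ]
}}

```text
time_s: 23.25
tcp_pos: [0.6271, 0.0413, 0.2566]
ee_rot: [[0.971, 0.237, 0.0], [0.237, -0.971, 0.0], [0.0, -0.0, -1.0]]
wrist_force: [0.1, -1.1, -1.5]
gripper_width: 0.18
gripper_force: 30.0
```

Run:
```python
from fit import *
where(); print(sense()['wrist_force'])
im=np.vstack([cv2.resize(save('scene','s7.png')[150:270,190:430],None,fx=2.5,fy=2.5),cv2.resize(save('side','d7.png')[180:300,190:430],None,fx=2.5,fy=2.5)]);cv2.imwrite('pics/c7.png',im)
```

```text
t 23.25 bin [ 10.  -54.9] z 0.2566 relyaw 20.21 w 15.6
[ 0.07017512 -1.1221321  -1.5355979 ]
```

View pics/c7.png

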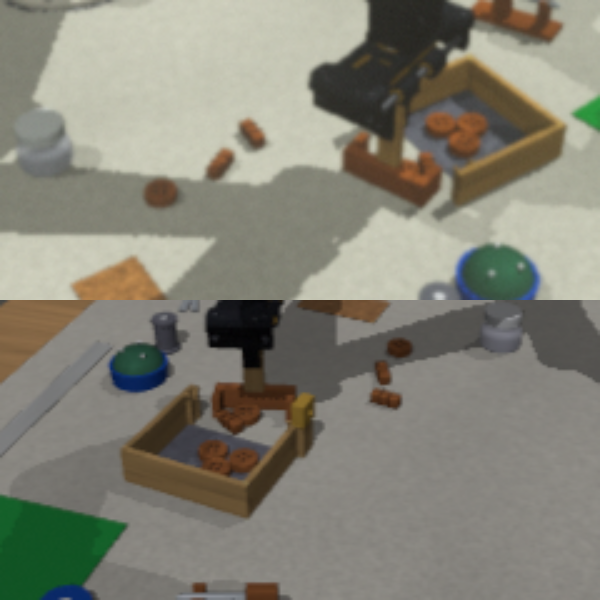

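Three buttons are already in the bin (lower panel around (225,455)). The button and toggle are in the sweeper's pocket at (240,415) just outside the mouth. I'll rotate back and push them in.

Request:
{"api": "jog_arm", "payload": {
  "increments": [
    [0.02, -0.3, 0, 0.55],
    [0.02, -0.3, 0, 0.55],
    [0.02, -0.3, 0, 0.55],
    [0, -0.3, 0, 0.55],
    [0, -0.3, 0, 0.55],
    [0, -0.3, 0, 0.55],
    [0, -0.3, 0, 0.55],
    [0, -0.3, 0, 0.55],
    [-0.03, -0.5, 0, 0],
    [-0.03, -0.5, 0, 0]
  ]
}}

```text
time_s: 24.35
tcp_pos: [0.6256, 0.1085, 0.2565]
ee_rot: [[0.994, -0.113, 0.0], [-0.113, -0.994, -0.0], [0.0, 0.0, -1.0]]
wrist_force: [-0.5, 1.0, -1.7]
gripper_width: 0.18
gripper_force: 30.0
```

Request:
{"api": "jog_arm", "payload": {
  "increments": [
    [-0.03, -0.4, 0, 0],
    [-0.03, -0.4, 0, 0],
    [0, -0.4, 0, 0],
    [0, 0, 0, 0]
  ]
}}

```text
time_s: 24.75
tcp_pos: [0.6271, 0.1335, 0.2565]
ee_rot: [[0.994, -0.112, 0.0], [-0.112, -0.994, 0.0], [0.0, -0.0, -1.0]]
wrist_force: [0.3, -0.0, -1.5]
gripper_width: 0.183
gripper_force: 30.0
```

Run:
```python
from fit import *
where(); print(sense()['wrist_force'])
```

```text
t 24.75 bin [-0.5 36.7] z 0.2565 relyaw 0.07 w 15.9
[ 0.2789015  -0.02215797 -1.46542788]
```

Request:
{"api": "jog_arm", "payload": {
  "increments": [
    [0, 0.4, 0, 0],
    [0, 0, -1, 0],
    [0, 0, -1, 0],
    [0, 0, -1, 0],
    [0, 0, -1, 0],
    [-0.333, 1, 0, 0],
    [-0.333, 1, 0, 0],
    [-0.333, 1, 0, 0],
    [-0.333, 1, 0, 0],
    [-0.333, 1, 0, 0]
  ]
}}

```text
time_s: 25.75
tcp_pos: [0.5808, 0.027, 0.3365]
ee_rot: [[0.993, -0.114, -0.0], [-0.114, -0.993, -0.0], [-0.0, 0.0, -1.0]]
wrist_force: [-0.4, -0.8, -1.2]
gripper_width: 0.18
gripper_force: 30.0
```

Request:
{"api": "jog_arm", "payload": {
  "increments": [
    [-0.333, 1, 0, 0],
    [-0.333, 1, 0, 0],
    [-0.333, 1, 0, 0],
    [-0.333, 1, 0, 0],
    [-0.333, 1, 0, 0],
    [-0.333, 1, 0, 0],
    [-0.333, 1, 0, 0],
    [-0.333, 1, 0, 0],
    [-0.333, 1, 0, 0],
    [0, 0, 0, 0]
  ]
}}

```text
time_s: 26.75
tcp_pos: [0.5001, -0.1455, 0.3365]
ee_rot: [[0.993, -0.116, -0.001], [-0.116, -0.993, -0.0], [-0.001, 0.0, -1.0]]
wrist_force: [0.1, -0.3, -1.8]
gripper_width: 0.183
gripper_force: 30.0
```

Run:
```python
from fit import *
where(); print(sense()['wrist_force'])
eyes.capture('scene');eyes.capture('side')
for cam in('scene','side'):
  print(cam,[(n,np.round(tobin(d['centre'],BIN)*1000).tolist(),round(d['conf'],2)) for n in('button1','toggle1') for d in eyes.spot_in(cam,n)])
bplan(-115,-318,0,.256)
```

```text
t 26.75 bin [ -95.1 -254.9] z 0.3365 relyaw -0.18 w 16.0
[ 0.12951876 -0.34326036 -1.76391354]
scene [('button1', [-100.0, -275.0], 0.66), ('button1', [-27.0, 65.0], 0.51), ('button1', [12.0, 54.0], 0.46), ('button1', [-0.0, 101.0], 0.43), ('button1', [-35.0, 98.0], 0.39), ('toggle1', [-101.0, -199.0], 0.65)]
side [('button1', [-111.0, -263.0], 0.41), ('button1', [-28.0, 71.0], 0.39), ('toggle1', [-143.0, -129.0], 0.63)]
turn tot 0.01 | shift tot [-1.07  3.3   4.03] rows>=5 each [-0.215  0.659  0.806]
```

Request:
{"api": "jog_arm", "payload": {
  "increments": [
    [-0.27, 0.83, 0, 0],
    [-0.27, 0.83, 0, 0],
    [-0.27, 0.83, 0, 0],
    [-0.27, 0.83, 0, 0],
    [0, 0, 0.9, 0],
    [0, 0, 0.9, 0],
    [0, 0, 0.9, 0],
    [0, 0, 0.8, 0],
    [0, 0, 0.5, 0],
    [0, 0, 0, 0]
  ]
}}

```text
time_s: 28.05
tcp_pos: [0.4729, -0.2065, 0.2557]
ee_rot: [[0.994, -0.113, -0.002], [-0.113, -0.994, 0.0], [-0.002, 0.0, -1.0]]
wrist_force: [0.5, -0.3, -1.9]
gripper_width: 0.184
gripper_force: 30.0
```

Request:
{"api": "jog_arm", "payload": {
  "increments": [
    [0, -0.5, 0, 0],
    [0, -0.5, 0, 0],
    [0, -0.5, 0, 0],
    [0, -0.5, 0, 0],
    [0, -0.5, 0, 0],
    [0, -0.5, 0, 0],
    [0, -0.5, 0, 0],
    [0, -0.5, 0, 0],
    [0, -0.5, 0, 0],
    [0, -0.5, 0, 0]
  ]
}}

```text
time_s: 29.05
tcp_pos: [0.4841, -0.1066, 0.2565]
ee_rot: [[0.994, -0.113, -0.0], [-0.113, -0.994, -0.0], [-0.0, 0.0, -1.0]]
wrist_force: [0.2, -0.2, -0.9]
gripper_width: 0.182
gripper_force: 30.0
```

Request:
{"api": "jog_arm", "payload": {
  "increments": [
    [0, -0.5, 0, 0],
    [0, -0.5, 0, 0],
    [0, -0.5, 0, 0],
    [0, 0, 0, 0],
    [0, 0.5, 0, 0]
  ]
}}

```text
time_s: 29.55
tcp_pos: [0.4865, -0.087, 0.2566]
ee_rot: [[0.994, -0.111, 0.0], [-0.111, -0.994, 0.0], [0.0, -0.0, -1.0]]
wrist_force: [-0.5, -0.7, -1.8]
gripper_width: 0.184
gripper_force: 30.0
```

Run:
```python
from fit import *
where(); print(sense()['wrist_force'])
im=np.vstack([cv2.resize(save('scene','s8.png')[150:270,190:430],None,fx=2.5,fy=2.5),cv2.resize(save('side','d8.png')[180:300,190:430],None,fx=2.5,fy=2.5)]);cv2.imwrite('pics/c8.png',im)
for cam in('scene','side'):
  print(cam,[(n,np.round(tobin(d['centre'],BIN)*1000).tolist(),round(d['conf'],2)) for n in('button1','toggle1') for d in eyes.spot_in(cam,n)])
```

```text
t 29.55 bin [-115.2 -198.3] z 0.2566 relyaw 0.11 w 16.0
[-0.53794663 -0.71017756 -1.78197453]
scene [('button1', [-26.0, 66.0], 0.58), ('button1', [-35.0, 103.0], 0.56), ('button1', [-3.0, 100.0], 0.52), ('button1', [9.0, 52.0], 0.48), ('toggle1', [36.0, 65.0], 0.56), ('toggle1', [-105.0, -147.0], 0.39)]
side [('button1', [-101.0, -168.0], 0.59), ('button1', [-28.0, 73.0], 0.53), ('toggle1', [28.0, 71.0], 0.63), ('toggle1', [-142.0, -125.0], 0.56), ('toggle1', [-8.0, 82.0], 0.56)]
```

View pics/c8.png

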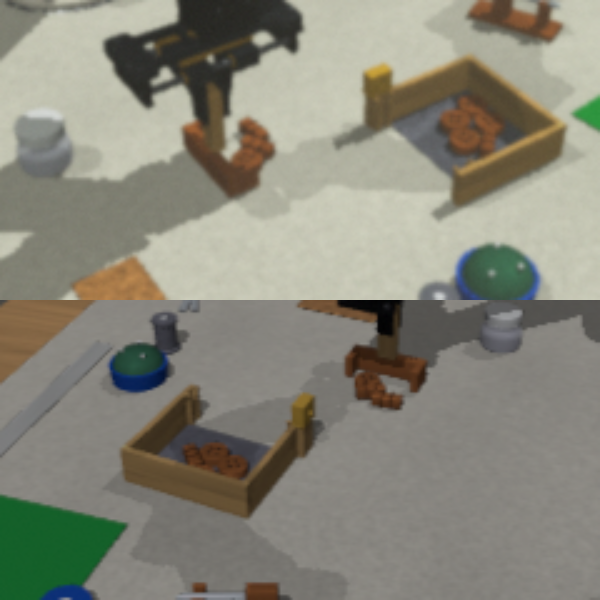

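The last button and two toggles are gathered at about (-101,-168), (-105,-147) and (-142,-125) mm in the bin frame, and everything else is in the bin. Next is a lateral pass facing bin +x.

Request:
{"api": "jog_arm", "payload": {
  "increments": [
    [0, 0, -1, 0],
    [0, 0, -1, 0],
    [0, 0, 0, 0.98],
    [0, 0, 0, 0.98],
    [0, 0, 0, 0.98],
    [0, 0, 0, 0.98],
    [0, 0, 0, 0.98],
    [0, 0, 0, 0.98],
    [0, 0, 0, 0.98],
    [0, 0, 0, 0.98]
  ]
}}

```text
time_s: 30.85
tcp_pos: [0.4862, -0.0877, 0.2965]
ee_rot: [[0.735, -0.678, -0.0], [-0.678, -0.735, 0.0], [-0.0, 0.0, -1.0]]
wrist_force: [0.1, -0.3, -1.4]
gripper_width: 0.18
gripper_force: 30.0
```

Request:
{"api": "jog_arm", "payload": {
  "increments": [
    [0, 0, 0, 0.98],
    [0, 0, 0, 0.98],
    [0, 0, 0, 0.98],
    [0, 0, 0, 0.98],
    [0, 0, 0, 0.98],
    [0, 0, 0, 0.98],
    [0, 0, 0, 0.98],
    [0, 0, 0, 0.98],
    [0, 0, 0, 0.98],
    [0, 0, 0, 0.98]
  ]
}}

```text
time_s: 31.85
tcp_pos: [0.4862, -0.0877, 0.2965]
ee_rot: [[0.042, -0.999, -0.0], [-0.999, -0.042, 0.0], [-0.0, 0.0, -1.0]]
wrist_force: [-0.6, 0.9, -1.8]
gripper_width: 0.18
gripper_force: 30.0
```

Request:
{"api": "jog_arm", "payload": {
  "increments": [
    [0, 0, 0, 0.98],
    [0, 0, 0, 0.98],
    [-0.48, 0.88, 0, 0],
    [-0.48, 0.88, 0, 0],
    [-0.48, 0.88, 0, 0],
    [-0.48, 0.88, 0, 0],
    [-0.48, 0.88, 0, 0],
    [0, 0, 0, 0],
    [0, 0, 0, 0]
  ]
}}

```text
time_s: 32.75
tcp_pos: [0.4044, -0.03, 0.297]
ee_rot: [[-0.11, -0.994, 0.002], [-0.994, 0.11, 0.0], [-0.0, -0.001, -1.0]]
wrist_force: [1.2, 0.1, -1.4]
gripper_width: 0.18
gripper_force: 30.0
```

Run:
```python
from fit import *
where(); print(sense()['joints'])
bplan(-203,-150,-90,.2565)
bplan(-25,-150,-90,.2565)
```

```text
t 32.75 bin [-203.2 -151. ] z 0.297 relyaw -89.79 w 15.6
[ 1.89683913e+01  7.65159400e+00 -3.75465407e+01  2.71091431e-02
 -4.47175129e+01 -2.52807144e+01]
turn tot 0.05 | shift tot [-0.05 -0.01  2.02] rows>=3 each [-0.017 -0.004  0.675]
turn tot 0.05 | shift tot [-0.05 -8.91  2.02] rows>=9 each [-0.006 -0.99   0.225]
```

Request:
{"api": "jog_arm", "payload": {
  "increments": [
    [0, 0, 0.6, 0],
    [0, 0, 0.6, 0],
    [0, 0, 0.5, 0],
    [0, 0, 0.3, 0],
    [0, -0.55, 0, 0],
    [0, -0.55, 0, 0],
    [0, -0.55, 0, 0],
    [0, -0.55, 0, 0],
    [0, -0.55, 0, 0],
    [0, -0.55, 0, 0]
  ]
}}

```text
time_s: 33.75
tcp_pos: [0.4708, -0.0376, 0.2566]
ee_rot: [[-0.111, -0.994, 0.0], [-0.994, 0.111, 0.0], [-0.0, -0.0, -1.0]]
wrist_force: [0.2, -0.1, -0.6]
gripper_width: 0.18
gripper_force: 30.0
```

Request:
{"api": "jog_arm", "payload": {
  "increments": [
    [0, -0.55, 0, 0],
    [0, -0.55, 0, 0],
    [0, -0.55, 0, 0],
    [0, -0.55, 0, 0],
    [0, -0.55, 0, 0],
    [0, -0.55, 0, 0],
    [0, -0.55, 0, 0],
    [0, -0.55, 0, 0],
    [0, -0.55, 0, 0],
    [0, 0, 0, 0]
  ]
}}

```text
time_s: 34.75
tcp_pos: [0.5698, -0.0484, 0.2566]
ee_rot: [[-0.111, -0.994, 0.002], [-0.994, 0.111, -0.0], [-0.0, -0.002, -1.0]]
wrist_force: [0.4, 0.6, -1.6]
gripper_width: 0.183
gripper_force: 30.0
```

Request:
{"api": "jog_arm", "payload": {
  "increments": [
    [0, 0.8, 0, 0],
    [0, 0.8, 0, 0],
    [0, 0, -1, 0],
    [0, 0, -1, 0],
    [0, 0, -1, 0],
    [0, 0, 0, -0.98],
    [0, 0, 0, -0.98],
    [0, 0, 0, -0.98],
    [0, 0, 0, -0.98],
    [0, 0, 0, -0.98]
  ]
}}

```text
time_s: 35.75
tcp_pos: [0.536, -0.0448, 0.3166]
ee_rot: [[0.28, -0.96, -0.0], [-0.96, -0.28, 0.0], [-0.0, -0.0, -1.0]]
wrist_force: [0.1, -0.7, -2.0]
gripper_width: 0.182
gripper_force: 30.0
```

Request:
{"api": "jog_arm", "payload": {
  "increments": [
    [0, 0, 0, -0.98],
    [0, 0, 0, -0.98],
    [0, 0, 0, -0.98],
    [0, 0, 0, -0.98],
    [0, 0, 0, -0.98],
    [0, 0, 0, -0.98],
    [0, 0, 0, -0.98],
    [0, 0, 0, -0.98],
    [0, 0, 0, -0.98],
    [0, 0, 0, -0.98]
  ]
}}

```text
time_s: 36.75
tcp_pos: [0.536, -0.0448, 0.3166]
ee_rot: [[0.876, -0.482, -0.0], [-0.482, -0.876, 0.0], [-0.0, -0.0, -1.0]]
wrist_force: [0.1, 0.7, -2.2]
gripper_width: 0.182
gripper_force: 30.0
```

Request:
{"api": "jog_arm", "payload": {
  "increments": [
    [0, 0, 0, -0.98],
    [0, 0, 0, -0.98],
    [0, 0, 0, -0.98],
    [0, 0, 0, -0.98],
    [0, 0, 0, -0.98],
    [0, 1, 0, 0],
    [0, 1, 0, 0],
    [0, 1, 0, 0],
    [0, 1, 0, 0],
    [0, 0, 0, 0]
  ]
}}

```text
time_s: 37.75
tcp_pos: [0.5266, -0.1258, 0.3165]
ee_rot: [[0.993, -0.116, -0.001], [-0.116, -0.993, -0.0], [-0.001, 0.0, -1.0]]
wrist_force: [-0.1, 0.2, -3.1]
gripper_width: 0.18
gripper_force: 30.0
```

Run:
```python
from fit import *
where()
save('wrist','w9.png')
im=np.vstack([cv2.resize(save('scene','s9.png')[150:270,190:430],None,fx=2.5,fy=2.5),cv2.resize(save('side','d9.png')[180:300,190:430],None,fx=2.5,fy=2.5)]);cv2.imwrite('pics/c9.png',im)
for cam in('scene','side','wrist'):
  print(cam,[(n,np.round(tobin(d['centre'],BIN)*1000).tolist(),round(d['conf'],2)) for n in('button1','toggle1') for d in eyes.spot_in(cam,n)])
```

```text
t 37.75 bin [ -71.  -232.4] z 0.3165 relyaw -0.16 w 15.7
scene [('button1', [-9.0, -178.0], 0.56), ('button1', [-34.0, 104.0], 0.53), ('button1', [-1.0, 101.0], 0.48), ('button1', [-23.0, 66.0], 0.46), ('toggle1', [38.0, 66.0], 0.61), ('toggle1', [-4.0, -144.0], 0.4)]
side [('toggle1', [-19.0, -119.0], 0.51)]
wrist [('button1', [-11.0, -148.0], 0.69), ('button1', [-12.0, -175.0], 0.62), ('toggle1', [-12.0, -128.0], 0.89), ('toggle1', [-13.0, -149.0], 0.88)]
```

View pics/c9.png

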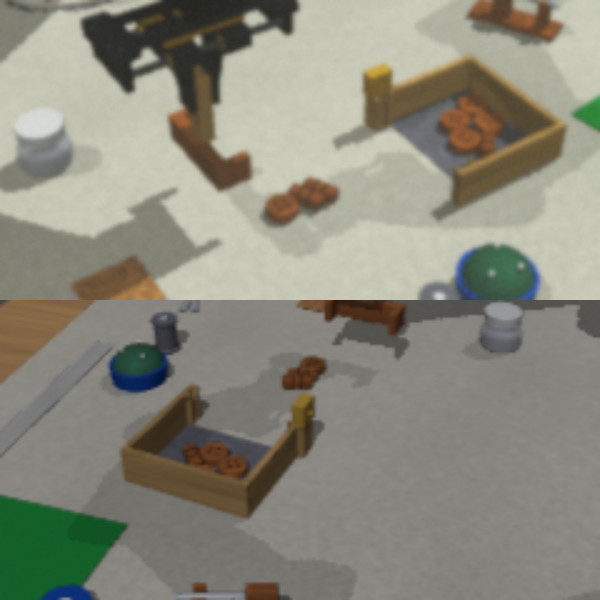

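The remaining three are lined up at bin x≈-11, y -175 to -128. This is the last straight push.

Request:
{"api": "jog_arm", "payload": {
  "increments": [
    [0.77, 0.1, 0, 0],
    [0.77, 0.1, 0, 0],
    [0.77, 0.1, 0, 0],
    [0.77, 0.1, 0, 0],
    [0, 0, 0, 0],
    [0, 0, 0.8, 0],
    [0, 0, 0.8, 0],
    [0, 0, 0.7, 0],
    [0, 0, 0.5, 0],
    [0, 0, 0.2, 0]
  ]
}}

```text
time_s: 39.2
tcp_pos: [0.5869, -0.139, 0.2554]
ee_rot: [[0.994, -0.113, -0.002], [-0.113, -0.994, 0.0], [-0.002, 0.0, -1.0]]
wrist_force: [0.1, -0.1, -1.2]
gripper_width: 0.178
gripper_force: 30.0
```

Request:
{"api": "jog_arm", "payload": {
  "increments": [
    [0, -0.5, 0, 0],
    [0, -0.5, 0, 0],
    [0, -0.5, 0, 0],
    [0, -0.5, 0, 0],
    [0, -0.5, 0, 0],
    [0, -0.5, 0, 0],
    [0, -0.5, 0, 0],
    [0, -0.5, 0, 0],
    [0, -0.5, 0, 0],
    [0, -0.5, 0, 0]
  ]
}}

```text
time_s: 40.2
tcp_pos: [0.599, -0.0391, 0.2565]
ee_rot: [[0.994, -0.113, -0.0], [-0.113, -0.994, -0.0], [-0.0, 0.0, -1.0]]
wrist_force: [-0.7, -0.5, -2.1]
gripper_width: 0.183
gripper_force: 30.0
```

Request:
{"api": "jog_arm", "payload": {
  "increments": [
    [0.03, -0.5, 0, 0],
    [0.03, -0.5, 0, 0],
    [0.03, -0.5, 0, 0],
    [0.03, -0.5, 0, 0],
    [0.03, -0.5, 0, 0],
    [0.03, -0.5, 0, 0],
    [0.03, -0.5, 0, 0],
    [0.03, -0.5, 0, 0],
    [0.03, -0.5, 0, 0],
    [0.03, -0.5, 0, 0]
  ]
}}

```text
time_s: 41.2
tcp_pos: [0.6163, 0.0596, 0.2565]
ee_rot: [[0.994, -0.113, -0.0], [-0.113, -0.994, -0.0], [-0.0, 0.0, -1.0]]
wrist_force: [0.1, -0.2, -2.7]
gripper_width: 0.185
gripper_force: 30.0
```

Request:
{"api": "jog_arm", "payload": {
  "increments": [
    [0, -0.5, 0, 0],
    [0, -0.5, 0, 0],
    [0, -0.5, 0, 0],
    [0, -0.5, 0, 0],
    [0, 0, 0, 0]
  ]
}}

```text
time_s: 41.7
tcp_pos: [0.6208, 0.0991, 0.2565]
ee_rot: [[0.994, -0.112, -0.001], [-0.112, -0.994, -0.001], [-0.001, 0.002, -1.0]]
wrist_force: [0.4, -2.4, -0.7]
gripper_width: 0.181
gripper_force: 30.0
```

Run:
```python
from fit import *
where();print(sense()['wrist_force'])
```

```text
t 41.7 bin [-2.8  1.8] z 0.2565 relyaw 0.06 w 15.7
[ 0.39819999 -2.3707578  -0.73143836]
```

Request:
{"api": "jog_arm", "payload": {
  "increments": [
    [0, -0.3, 0, 0],
    [0, -0.3, 0, 0],
    [0, -0.3, 0, 0],
    [0, -0.3, 0, 0],
    [0, 0, 0, 0]
  ]
}}

```text
time_s: 42.2
tcp_pos: [0.6244, 0.1222, 0.2571]
ee_rot: [[0.994, -0.113, 0.002], [-0.113, -0.994, -0.002], [0.002, 0.002, -1.0]]
wrist_force: [2.7, -6.5, -2.1]
gripper_width: 0.184
gripper_force: 30.3
```

Request:
{"api": "jog_arm", "payload": {
  "increments": [
    [0, 0.2, 0, 0],
    [0, 0, -0.8, 0],
    [0, 0, -1, 0],
    [0, 0, -1, 0],
    [0, 0, -1, 0],
    [0, 0, -0.3, 0],
    [0, 0, 0, 0]
  ]
}}

```text
time_s: 42.9
tcp_pos: [0.623, 0.1189, 0.3395]
ee_rot: [[0.994, -0.113, 0.002], [-0.113, -0.994, 0.002], [0.002, -0.002, -1.0]]
wrist_force: [0.1, -0.5, -2.4]
gripper_width: 0.182
gripper_force: 29.9
```

Run:
```python
from fit import *
where();print(sense()['wrist_force'])
im=np.vstack([cv2.resize(save('scene','s10.png')[165:265,320:430],(660,600)) [:300],cv2.resize(save('side','d10.png')[205:275,230:330],(660,462))[:300]])
im=np.vstack([cv2.resize(cv2.imread('pics/s10.png')[150:250,240:430],(570,300)),cv2.resize(cv2.imread('pics/d10.png')[190:290,220:410],(570,300))])
cv2.imwrite('pics/c10.png',im)
for cam in('scene','side'):
  print(cam,[(n,np.round(tobin(d['centre'],BIN)*1000).tolist(),round(d['conf'],2)) for n in('button1','toggle1') for d in eyes.spot_in(cam,n)])
p=[.603,-.2688];print((tobin(p,BIN)*1000).round(1)); plan([*p,.34],-6.75)
```

```text
t 42.9 bin [-2.9 21.7] z 0.3395 relyaw 0.01 w 15.9
[ 0.09403553 -0.47556805 -2.35611813]
scene [('button1', [1.0, 35.0], 0.63), ('button1', [-3.0, 74.0], 0.47), ('button1', [-39.0, 59.0], 0.39), ('button1', [-10.0, 111.0], 0.36), ('toggle1', [44.0, 88.0], 0.5)]
side [('button1', [-40.0, 71.0], 0.61), ('button1', [-8.0, 82.0], 0.5), ('button1', [-8.0, 45.0], 0.46), ('button1', [-101.0, -514.0], 0.28), ('toggle1', [176.0, -44.0], 0.69), ('toggle1', [28.0, 75.0], 0.5), ('toggle1', [18.0, 56.0], 0.39)]
[  21.1 -365.8]
turn tot 0.05 | shift tot [ 1.29 19.34 -0.14] rows>=20 each [ 0.064  0.967 -0.007]
```

View pics/c10.png

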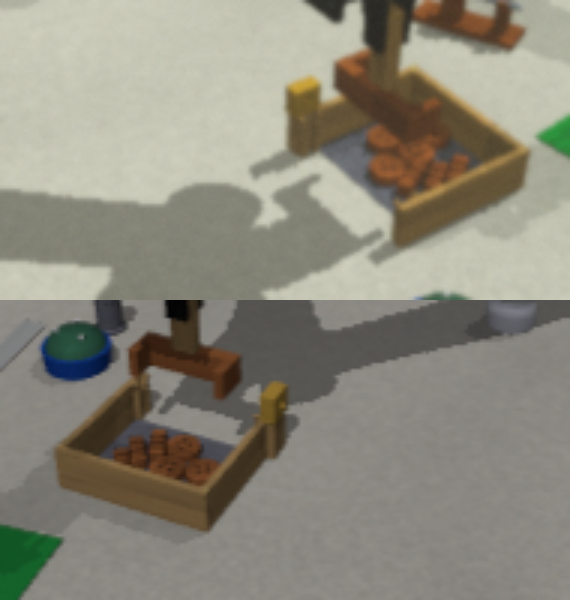

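All eight are in the bin: the lower panel shows five buttons and three toggles around (165,455), with the rear edge inside the mouth and nothing left outside. Now the sweeper goes back to its pad.

Request:
{"api": "jog_arm", "payload": {
  "increments": [
    [0.067, 0.967, 0, 0],
    [0.067, 0.967, 0, 0],
    [0.067, 0.967, 0, 0],
    [0.067, 0.967, 0, 0],
    [0.067, 0.967, 0, 0],
    [0.067, 0.967, 0, 0],
    [0.067, 0.967, 0, 0],
    [0.067, 0.967, 0, 0],
    [0.067, 0.967, 0, 0],
    [0.067, 0.967, 0, 0]
  ]
}}

```text
time_s: 44.2
tcp_pos: [0.6139, -0.0776, 0.3387]
ee_rot: [[0.993, -0.115, 0.0], [-0.115, -0.993, 0.0], [0.0, -0.0, -1.0]]
wrist_force: [0.6, -0.6, -1.2]
gripper_width: 0.183
gripper_force: 29.9
```

Request:
{"api": "jog_arm", "payload": {
  "increments": [
    [0.067, 0.967, 0, 0],
    [0.067, 0.967, 0, 0],
    [0.067, 0.967, 0, 0],
    [0.067, 0.967, 0, 0],
    [0.067, 0.967, 0, 0],
    [0.067, 0.967, 0, 0],
    [0, 0, 0, 0]
  ]
}}

```text
time_s: 44.9
tcp_pos: [0.6083, -0.1948, 0.3385]
ee_rot: [[0.993, -0.117, -0.0], [-0.117, -0.993, -0.0], [-0.0, 0.0, -1.0]]
wrist_force: [-0.0, 0.3, -1.2]
gripper_width: 0.18
gripper_force: 29.9
```

Run:
```python
from fit import *
where()
for cam in ('scene','wrist'):
  save(cam,cam+'11.png'); m,c=mask(cam,'pad'); 
  if m is not None:
    v=VW if cam=='wrist' else 1
    x,e=fit('pad',[.603,-.2688,-.118],[(m,cal(cam),v)]);print(cam,c,m.sum(),x[:2].round(4),np.degrees(x[2]).round(2),round(e,3))
plan([.603,-.2688,.262],-6.75)
```

```text
t 44.9 bin [  18.  -291.7] z 0.3385 relyaw -0.24 w 15.7
wrist 0.94 9407.0 [ 0.6041 -0.2668] -6.42 0.014
turn tot 0.05 | shift tot [0.16 3.87 3.83] rows>=4 each [0.04  0.966 0.957]
```

Request:
{"api": "jog_arm", "payload": {
  "increments": [
    [0.05, 0.95, 0, 0],
    [0.05, 0.95, 0, 0],
    [0.05, 0.95, 0, 0],
    [0.05, 0.94, 0, 0],
    [0, 0, 0.9, 0],
    [0, 0, 0.9, 0],
    [0, 0, 0.9, 0],
    [0, 0, 0.7, 0],
    [0, 0, 0.4, 0],
    [0, 0, 0, 0]
  ]
}}

```text
time_s: 46.1
tcp_pos: [0.6044, -0.2671, 0.2612]
ee_rot: [[0.994, -0.113, -0.002], [-0.113, -0.994, 0.001], [-0.003, -0.0, -1.0]]
wrist_force: [-1.3, 0.7, -1.9]
gripper_width: 0.181
gripper_force: 29.9
```

Run:
```python
from fit import *
where(); print(sense()['wrist_force']); plan([.6037,-.2672,.2575],-6.5)
```

```text
t 46.1 bin [  22.3 -363.9] z 0.2612 relyaw -0.0 w 15.8
[-1.33800015  0.73898521 -1.93375433]
turn tot -0.00 | shift tot [-0.03  0.01  0.19] rows>=1 each [-0.034  0.009  0.187]
```

Request:
{"api": "jog_arm", "payload": {
  "increments": [
    [0, 0, 0.08, 0],
    [0, 0, 0.08, 0],
    [0, 0, 0.05, 0],
    [0, 0, 0, 0],
    [0, 0, 0, 0]
  ]
}}

```text
time_s: 46.6
tcp_pos: [0.6046, -0.2673, 0.2587]
ee_rot: [[0.994, -0.113, 0.001], [-0.113, -0.994, -0.0], [0.001, 0.0, -1.0]]
wrist_force: [-1.0, -0.5, -1.4]
gripper_width: 0.179
gripper_force: 29.9
```

Request:
{"api": "jog_arm", "payload": {
  "increments": [
    [0, 0, 0, 0],
    [0, 0, 0, 0],
    [0, 0, 0, 0],
    [0, 0, 0, 0],
    [0, 0, 0, 0],
    [0, 0, 0, 0]
  ],
  "grip": 70
}}

```text
time_s: 47.2
tcp_pos: [0.6046, -0.2673, 0.2584]
ee_rot: [[0.994, -0.113, 0.0], [-0.113, -0.994, -0.0], [0.0, 0.0, -1.0]]
wrist_force: [0.2, 0.9, -0.0]
gripper_width: 0.647
gripper_force: 0.0
```

Request:
{"api": "jog_arm", "payload": {
  "increments": [
    [0, 0, -0.4, 0],
    [0, 0, -0.8, 0],
    [0, 0, -1, 0],
    [0, 0, -1, 0],
    [0, 0, -1, 0],
    [0, 0, -1, 0],
    [0, 0, -1, 0],
    [0, 0, -1, 0],
    [0, 0, -1, 0],
    [0, 0, 0, 0]
  ]
}}

```text
time_s: 48.2
tcp_pos: [0.6048, -0.2675, 0.4268]
ee_rot: [[0.994, -0.113, 0.007], [-0.113, -0.994, -0.003], [0.008, 0.002, -1.0]]
wrist_force: [0.3, 1.0, 1.0]
gripper_width: 0.804
gripper_force: 0.0
```

Run:
```python
from fit import *
where()
save('wrist','w12.png');C=cal('wrist')
def show(n,q,z=0,v=VW):
    m,c=mask('wrist',n); x,e=fit(n,q,[(m,C,v)],z=z);print(n,round(c,2),x[:2].round(4),np.degrees(x[2]).round(2),round(e,3))
show('sweeper',[.6037,-.2672,-.113],.003)
show('shutter',[.47,-.427,.09]); show('shutter_stand',[.473,-.42,.05])
print('bin coords of approach');
```

```text
t 48.2 bin [  22.8 -364.2] z 0.4268 relyaw 0.01 w 70.0
sweeper 0.7 [ 0.6048 -0.2646] -6.25 0.057
shutter 0.91 [ 0.4691 -0.4215] 6.35 0.021
shutter_stand 0.63 [ 0.4709 -0.4154] 3.57 0.25
bin coords of approach
```

Run:
```python
from fit import *
where(); K=plan([.469,-.4215,.44],6.3)
```

```text
t 48.4 bin [  22.2 -363.9] z 0.4211 relyaw -0.02 w 70.1
turn tot -2.80 | shift tot [-7.57  6.93 -0.94] rows>=8 each [-0.946  0.866 -0.118]
```

Request:
{"api": "jog_arm", "payload": {
  "increments": [
    [0, 0, 0, -0.94],
    [0, 0, 0, -0.94],
    [0, 0, 0, -0.93],
    [-0.9, 0.85, -0.12, 0],
    [-0.9, 0.85, -0.12, 0],
    [-0.9, 0.85, -0.12, 0],
    [-0.9, 0.85, -0.12, 0],
    [-0.9, 0.85, -0.12, 0],
    [-0.9, 0.85, -0.12, 0],
    [-0.9, 0.85, -0.12, 0]
  ],
  "grip": 60
}}

```text
time_s: 49.4
tcp_pos: [0.4918, -0.4001, 0.4378]
ee_rot: [[0.994, 0.111, -0.002], [0.111, -0.994, 0.001], [-0.002, -0.002, -1.0]]
wrist_force: [0.0, 0.1, -0.3]
gripper_width: 0.691
gripper_force: 0.0
```

Request:
{"api": "jog_arm", "payload": {
  "increments": [
    [-0.9, 0.85, -0.12, 0],
    [0, 0, 0, 0],
    [0, 0, 0, 0]
  ]
}}

```text
time_s: 49.7
tcp_pos: [0.4763, -0.4186, 0.4405]
ee_rot: [[0.994, 0.11, -0.001], [0.11, -0.994, 0.001], [-0.001, -0.001, -1.0]]
wrist_force: [0.8, -0.6, 0.2]
gripper_width: 0.689
gripper_force: 0.0
```

Run:
```python
from fit import *
where()
save('wrist','w13.png');C=cal('wrist')
def show(n,q,z=0,v=VW):
    m,c=mask('wrist',n); x,e=fit(n,q,[(m,C,v)],z=z);print(n,round(c,2),x[:2].round(4),np.degrees(x[2]).round(2),round(e,3)); return x
x=show('shutter',[.469,-.4215,.11])
plan([x[0],x[1],.254],np.degrees(x[2]))
vis=cv2.imread('pics/w13.png'); cn,_=cv2.findContours((render('shutter',x,C)>.5).astype(np.uint8),cv2.RETR_TREE,2); cv2.drawContours(vis,cn,-1,(0,255,255),1);cv2.imwrite('pics/w13f.png',vis)
```

```text
t 49.7 bin [ -87.8 -528.9] z 0.4405 relyaw 12.81 w 59.9
shutter 0.86 [ 0.4708 -0.4187] 4.36 0.076
turn tot 0.45 | shift tot [-0.31  0.02  9.33] rows>=10 each [-0.031  0.002  0.933]
```

Request:
{"api": "jog_arm", "payload": {
  "increments": [
    [-0.9, 0, 0, 0],
    [-0.9, 0, 0, 0],
    [-0.9, 0, 0, 0],
    [-0.9, 0, 0, 0],
    [0, 0, 0, 0],
    [0, 0, 0, 0],
    [0, 0, 0, 0]
  ]
}}

```text
time_s: 50.5
tcp_pos: [0.4053, -0.4264, 0.4416]
ee_rot: [[0.994, 0.111, 0.0], [0.111, -0.994, -0.0], [0.0, 0.0, -1.0]]
wrist_force: [0.5, 0.0, 0.3]
gripper_width: 0.689
gripper_force: 0.0
```

Run:
```python
from fit import *
where()
save('wrist','w14.png');C=cal('wrist')
def show(cam,n,q,z=0,v=VW):
    m,c=mask(cam,n); x,e=fit(n,q,[(m,cal(cam),v)],z=z);print(cam,n,round(c,2),x[:2].round(4),np.degrees(x[2]).round(2),round(e,3)); return x
x=show('wrist','shutter',[.47,-.42,.09])
show('wrist','shutter_stand',[.471,-.416,.06])
plan([x[0],x[1],.254],np.degrees(x[2]))
eyes.capture('side');show('side','shutter',[.47,-.42,.09],v=1)
eyes.capture('scene');show('scene','shutter',[.47,-.42,.09],v=1)
```

```text
t 50.5 bin [-157.5 -544.7] z 0.4416 relyaw 12.88 w 60.0
wrist shutter 0.63 [ 0.4728 -0.4189] 4.51 0.143
wrist shutter_stand 0.97 [ 0.4724 -0.4185] 4.19 0.427
turn tot 0.41 | shift tot [ 3.39 -0.11  9.37] rows>=10 each [ 0.339 -0.011  0.937]
side shutter 0.65 [ 0.4748 -0.4422] 9.27 0.281
scene shutter 0.55 [ 0.4646 -0.4196] 4.49 0.095
```

```bash
sed -i "s/'shutter':\[B(-72,72,-3,3,6,45),B(-16,16,-6,6,45,100),B(-58,-50,-13,13,46,74)\]/'shutter':[B(-72,72,-3,3,16,45),B(-16,16,-6,6,45,100),B(-58,-50,-13,13,46,74)]/" fit.py
python3 - <<'E'
from fit import *
C=cal('wrist'); m,c=mask('wrist','shutter')
for z in(.006,):
  x,e=fit('shutter',[.472,-.419,.08],[(m,C,VW)],z=z);print(z,x[:2].round(4),np.degrees(x[2]).round(2),round(e,3))
d=np.load('w3.npz'); x3,e=fit('shutter',[.47,-.42,.08],[(d['shutter'],(d['K'],d['R'],d['t']),VW)],z=.006);print('w3',x3[:2].round(4),np.degrees(x3[2]).round(2),round(e,3))
ms,c=mask('scene','shutter'); xs,e=fit('shutter',[.47,-.42,.08],[(ms,cal('scene'),1)],z=.006);print('scene',xs[:2].round(4),np.degrees(xs[2]).round(2),round(e,3))
im=cv2.imread('pics/w14.png'); r_=render('shutter',x,C,.006); cn,_=cv2.findContours((r_>.5).astype(np.uint8),cv2.RETR_TREE,2); cm,_=cv2.findContours(m.astype(np.uint8),cv2.RETR_TREE,2)
big=cv2.resize(im,None,fx=4,fy=4,interpolation=cv2.INTER_CUBIC); cv2.drawContours(big,[k*4 for k in cn],-1,(0,255,255),1)
ys,xs_=np.where(m>0); u0,v0=xs_.min()-12,ys.min()-12; print(u0,v0,xs_.max(),ys.max())
cv2.imwrite('pics/w14f.png',big[v0*4:v0*4+600,u0*4:u0*4+800])
E
```

```text
0.006 [ 0.4728 -0.4189] 4.45 0.137
w3 [ 0.4719 -0.4177] 4.5 0.035
scene [ 0.4729 -0.4212] 4.74 0.121
298 25 334 177
```

View pics/w14f.png

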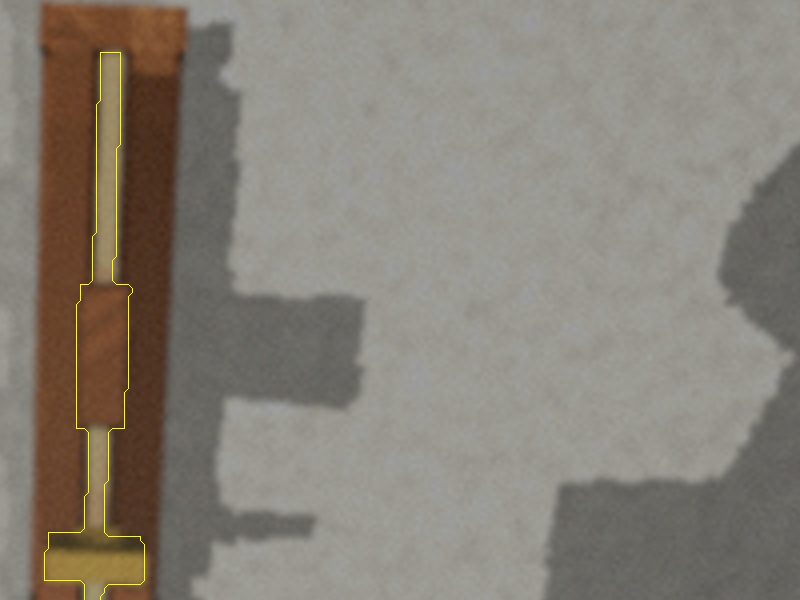

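The overlay outlines panel, tab and eyelet exactly: tab at (104,355), eyelet at (95,560). The shutter is at (0.4728,-0.4189), yaw 4.45°. Now I'll grasp its tab.

Request:
{"api": "jog_arm", "payload": {
  "increments": [
    [0, 0, 0, 0.42],
    [0.85, -0.03, 0, 0],
    [0.85, -0.03, 0, 0],
    [0.85, -0.03, 0, 0],
    [0.84, -0.02, 0, 0],
    [0, 0, 0.9, 0],
    [0, 0, 0.9, 0],
    [0, 0, 0.9, 0],
    [0, 0, 0, 0],
    [0, 0, 0, 0]
  ]
}}

```text
time_s: 51.95
tcp_pos: [0.4734, -0.4189, 0.3876]
ee_rot: [[0.997, 0.078, -0.001], [0.078, -0.997, -0.0], [-0.001, 0.0, -1.0]]
wrist_force: [-0.0, -0.4, 0.0]
gripper_width: 0.689
gripper_force: 0.0
```

Run:
```python
from fit import *
where(); plan([.4728,-.4189,.254],4.45)
```

```text
t 51.95 bin [ -90.6 -529.6] z 0.3876 relyaw 10.99 w 60.0
turn tot 0.01 | shift tot [-0.03 -0.    6.68] rows>=7 each [-0.004 -0.001  0.954]
```

Request:
{"api": "jog_arm", "payload": {
  "increments": [
    [-0.03, 0, 0.9, 0],
    [0, 0, 0.9, 0],
    [0, 0, 0.9, 0],
    [0, 0, 0.9, 0],
    [0, 0, 0.9, 0],
    [0, 0, 0.9, 0],
    [0, 0, 0.8, 0],
    [0, 0, 0.48, 0],
    [0, 0, 0, 0],
    [0, 0, 0, 0]
  ]
}}

```text
time_s: 52.95
tcp_pos: [0.4724, -0.4193, 0.255]
ee_rot: [[0.997, 0.078, 0.001], [0.078, -0.997, -0.001], [0.001, 0.001, -1.0]]
wrist_force: [0.7, 0.9, 0.9]
gripper_width: 0.69
gripper_force: 0.0
```

Request:
{"api": "jog_arm", "payload": {
  "increments": [
    [0, 0, 0, 0],
    [0, 0, 0, 0],
    [0, 0, 0, 0],
    [0, 0, 0, 0],
    [0, 0, 0, 0],
    [0, 0, 0, 0],
    [0, 0, 0, 0],
    [0, 0, 0, 0]
  ],
  "grip": 0
}}

```text
time_s: 53.75
tcp_pos: [0.4718, -0.419, 0.2539]
ee_rot: [[0.997, 0.078, -0.0], [0.078, -0.997, -0.0], [-0.0, 0.0, -1.0]]
wrist_force: [-0.3, -0.4, 0.6]
gripper_width: 0.13
gripper_force: 30.0
```

Run:
```python
from fit import *
where();print(sense()['tcp_pos'],yaw(),sense()['wrist_force'])
```

```text
t 53.75 bin [ -92.2 -529.8] z 0.2539 relyaw 10.95 w 11.3
[ 0.47183144 -0.41897658  0.25394705] 4.446341440479605 [-0.25024489 -0.40736724  0.64839247]
```

Request:
{"api": "jog_arm", "payload": {
  "increments": [
    [0, 0, -0.3, 0],
    [0, 0, -0.5, 0],
    [0, 0, -1, 0],
    [0, 0, -1, 0],
    [0, 0, -1, 0],
    [0, 0, -1, 0],
    [0, 0, -1, 0],
    [0, 0, -1, 0],
    [0, 0, 0, 0]
  ]
}}

```text
time_s: 54.65
tcp_pos: [0.4721, -0.4193, 0.3943]
ee_rot: [[0.997, 0.078, 0.007], [0.078, -0.997, -0.005], [0.006, 0.005, -1.0]]
wrist_force: [-1.0, 0.1, -0.6]
gripper_width: 0.135
gripper_force: 30.0
```

Run:
```python
from fit import *
where();print(sense()['wrist_force'])
K=bplan(-1,-100,0,.388)
```

```text
t 54.65 bin [ -91.9 -530.1] z 0.3943 relyaw 10.97 w 11.7
[-0.9736486   0.07384304 -0.56272868]
turn tot 2.39 | shift tot [  4.54 -21.5    0.31] rows>=22 each [ 0.207 -0.977  0.014]
```

Request:
{"api": "jog_arm", "payload": {
  "increments": [
    [0, 0, 0, 0.6],
    [0, 0, 0, 0.6],
    [0, 0, 0, 0.6],
    [0, 0, 0, 0.59],
    [0.19, -0.9, 0, 0],
    [0.19, -0.9, 0, 0],
    [0.19, -0.9, 0, 0],
    [0.19, -0.9, 0, 0],
    [0.19, -0.9, 0, 0],
    [0.19, -0.9, 0, 0]
  ]
}}

```text
time_s: 55.65
tcp_pos: [0.5066, -0.3134, 0.3889]
ee_rot: [[0.994, -0.114, -0.001], [-0.114, -0.994, 0.001], [-0.002, -0.001, -1.0]]
wrist_force: [-0.6, -0.4, -1.1]
gripper_width: 0.136
gripper_force: 30.0
```

Request:
{"api": "jog_arm", "payload": {
  "increments": [
    [0.19, -0.9, 0, 0],
    [0.19, -0.9, 0, 0],
    [0.19, -0.9, 0, 0],
    [0.19, -0.9, 0, 0],
    [0.19, -0.9, 0, 0],
    [0.19, -0.9, 0, 0],
    [0.19, -0.9, 0, 0],
    [0.19, -0.9, 0, 0],
    [0.19, -0.9, 0, 0],
    [0.19, -0.9, 0, 0]
  ]
}}

```text
time_s: 56.65
tcp_pos: [0.5647, -0.1389, 0.389]
ee_rot: [[0.994, -0.114, -0.002], [-0.114, -0.994, 0.0], [-0.002, -0.0, -1.0]]
wrist_force: [-0.2, -1.0, -1.9]
gripper_width: 0.135
gripper_force: 30.0
```

Request:
{"api": "jog_arm", "payload": {
  "increments": [
    [0.19, -0.9, 0, 0],
    [0.19, -0.9, 0, 0],
    [0.19, -0.9, 0, 0],
    [0.19, -0.9, 0, 0],
    [0.19, -0.9, 0, 0],
    [0.19, -0.9, 0, 0],
    [0.19, -0.9, 0, 0],
    [0, 0, 0, 0],
    [0, 0, 0, 0]
  ]
}}

```text
time_s: 57.55
tcp_pos: [0.6058, -0.0168, 0.3898]
ee_rot: [[0.994, -0.113, -0.0], [-0.113, -0.994, -0.0], [-0.0, 0.0, -1.0]]
wrist_force: [-1.0, -0.2, -1.0]
gripper_width: 0.135
gripper_force: 30.0
```

Run:
```python
from fit import *
where(); save('wrist','w15.png'); C=cal('wrist'); s=sense(); print(s['wrist_force'])
m,c=mask('wrist','bin'); print(c,m.sum())
ms,c2=mask('wrist','shutter'); print(c2,ms.sum())
np.savez('w15.npz',b=m,s=ms,K=C[0],R=C[1],t=C[2],p=s['tcp_pos'])
M['shutter'][0]=B(-72,72,-3,3,0,45)
x,e=fit('shutter',[*s['tcp_pos'][:2],np.radians(yaw())],[(ms,C,VW)],z=s['tcp_pos'][2]-.248)
print('shutter',(tobin(x,BIN)*1000).round(1),np.degrees(x[2]-BIN[2]).round(2),round(e,3))
M['bin'].append(B(-74,74,0,130,0,0.1))
v=VW*(1-cv2.dilate(ms,np.ones((7,7)))); v[:, 560:]=1*v[:,560:]
b,e=fit('bin',BIN,[(m,C,v)]);print('bin',b[:2].round(4),np.degrees(b[2]).round(2),round(e,3))
```

```text
t 57.55 bin [  -4.6 -115.1] z 0.3898 relyaw 0.04 w 11.7
[ 0.22685787 -0.28227088 -1.41271261]
0.91 17843.0
0.58 4076.0
shutter [  -4.8 -113.9] -0.35 0.022
bin [0.6228 0.0963] -7.07 0.433
```

```bash
cat > binfit.py <<'E'
from fit import *
def floorv(C,b):
    m=np.zeros((400,640),np.uint8); K,R,t=C
    P=[]
    for x,y in[(-66,-8),(66,-8),(66,122),(-66,122)]:
        w=frombin([x/1000,y/1000],b); p=K@(R@np.array([*w,.0])+t); P.append(p[:2]/p[2])
    cv2.fillConvexPoly(m,np.int32(P),1); return 1.-m
E
python3 - <<'E'
from binfit import *
d=np.load('w15.npz'); C=(d['K'],d['R'],d['t']); m=d['b']; print('mask bbox',np.argwhere(m>0).min(0)[::-1],np.argwhere(m>0).max(0)[::-1])
fv=floorv(C,BIN); print('inside floor frac',(m*(1-fv)).sum()/(1-fv).sum(), 'gripper-hidden rows', )
v=VW*(1-cv2.dilate(d['s'],np.ones((9,9))))*fv
b,e=fit('bin',BIN,[(m,C,v)]);print('w15',b[:2].round(4),np.degrees(b[2]).round(2),round(e,3))
d=np.load('w3.npz'); C=(d['K'],d['R'],d['t']);b,e=fit('bin',BIN,[(d['bin'],C,VW*floorv(C,BIN))]);print('w3',b[:2].round(4),np.degrees(b[2]).round(2),round(e,3))
eyes.capture('side')
m,c=mask('side','bin');C=cal('side');b,e=fit('bin',BIN,[(m,C,floorv(C,BIN))]);print('side',b[:2].round(4),np.degrees(b[2]).round(2),round(e,3))
m,c=mask('side','shutter')
if m is not None:
    M['shutter'][0]=B(-72,72,-3,3,0,45); s=sense()
    x,e=fit('shutter',[*s['tcp_pos'][:2],np.radians(-6.5)],[(m,C,1)],z=s['tcp_pos'][2]-.248);print('side sh rel tcp',(tobin(x,BIN)-tobin(s['tcp_pos'],BIN))*1000,np.degrees(x[2]-BIN[2]),e)
E
```

```text
mask bbox [51 92] [238 260]
inside floor frac 0.44036228179095754 gripper-hidden rows
w15 [0.6226 0.0961] -7.16 0.1
w3 [0.623  0.0957] -6.83 0.09
side [0.6229 0.0949] -6.38 0.069
side sh rel tcp [-0.08305078  2.14192589] -0.8399851812254635 0.204861860117813
```

Request:
{"api": "jog_arm", "payload": {
  "increments": [
    [0.04, -0.7, 0.7, 0],
    [0.04, -0.7, 0.7, 0],
    [0.04, -0.7, 0.7, 0],
    [0.04, -0.7, 0.7, 0],
    [0.04, -0.7, 0.7, 0],
    [0, 0, 0.4, 0],
    [0, 0, 0, 0],
    [0, 0, 0, 0],
    [0, 0, 0, 0]
  ]
}}

```text
time_s: 58.75
tcp_pos: [0.6177, 0.0511, 0.3128]
ee_rot: [[0.993, -0.114, 0.002], [-0.114, -0.993, 0.0], [0.002, -0.0, -1.0]]
wrist_force: [-0.3, 0.6, -0.5]
gripper_width: 0.133
gripper_force: 30.0
```

Run:
```python
from binfit import *
where(); save('wrist','w16.png'); C=cal('wrist'); s=sense()
m,c=mask('wrist','bin'); ms,c2=mask('wrist','shutter'); print(c,m.sum(),c2,ms.sum(),'bbox',np.argwhere(m>0).min(0)[::-1],np.argwhere(m>0).max(0)[::-1])
np.savez('w16.npz',b=m,s=ms,K=C[0],R=C[1],t=C[2],p=s['tcp_pos'])
M['shutter'][0]=B(-72,72,-3,3,0,45)
x,e=fit('shutter',[*s['tcp_pos'][:2],np.radians(yaw())],[(ms,C,VW)],z=s['tcp_pos'][2]-.248)
print('shutter rel',((tobin(x,BIN)-tobin(s['tcp_pos'],BIN))*1000).round(1),'yawrel',np.degrees(x[2]).round(2)-yaw(),round(e,3))
for rows in (235,215):
  V=np.ones((400,640));V[rows:]=0
  v=V*(1-cv2.dilate(ms,np.ones((9,9))))*floorv(C,BIN)
  b,e=fit('bin',BIN,[(m,C,v)]);print('bin',b[:2].round(4),np.degrees(b[2]).round(2),round(e,3))
```

```text
t 58.75 bin [ -0.4 -46.2] z 0.3128 relyaw -0.04 w 11.5
0.68 22903.0 0.89 4070.0 bbox [66 97] [286 290]
shutter rel [-0.2  1.9] yawrel -0.3508767330218152 0.022
bin [0.6224 0.0967] -7.11 0.08
bin [0.6224 0.0966] -7.13 0.074
```

Run:
```python
from binfit import *
where(); bplan(-1.2,-2.0,-.25,.300)
```

```text
t 58.9 bin [ -0.6 -46.3] z 0.3127 relyaw -0.05 w 11.9
turn tot 0.04 | shift tot [-0.04 -2.21  0.64] rows>=3 each [-0.014 -0.738  0.212]
```

Request:
{"api": "jog_arm", "payload": {
  "increments": [
    [-0.01, -0.44, 0, 0.04],
    [-0.01, -0.44, 0, 0],
    [-0.01, -0.44, 0, 0],
    [-0.01, -0.44, 0, 0],
    [0, -0.45, 0, 0],
    [0, 0, 0.3, 0],
    [0, 0, 0.3, 0],
    [0, 0, 0, 0],
    [0, 0, 0, 0]
  ]
}}

```text
time_s: 59.8
tcp_pos: [0.6218, 0.0952, 0.2994]
ee_rot: [[0.993, -0.117, -0.001], [-0.117, -0.993, -0.001], [-0.001, 0.001, -1.0]]
wrist_force: [0.3, -0.6, -0.4]
gripper_width: 0.137
gripper_force: 30.0
```

Request:
{"api": "jog_arm", "payload": {
  "increments": [
    [0, 0, 0.1, 0],
    [0, 0, 0.1, 0],
    [0, 0, 0.1, 0],
    [0, 0, 0.1, 0],
    [0, 0, 0.1, 0],
    [0, 0, 0, 0]
  ]
}}

```text
time_s: 60.4
tcp_pos: [0.6217, 0.0955, 0.2895]
ee_rot: [[0.993, -0.117, -0.001], [-0.117, -0.993, -0.0], [-0.001, 0.0, -1.0]]
wrist_force: [-0.1, -0.1, -0.4]
gripper_width: 0.136
gripper_force: 30.0
```

Run:
```python
from binfit import *
where(); print(sense()['wrist_force'],sense()['moment'])
```

```text
t 60.4 bin [-1.5 -1.7] z 0.2895 relyaw -0.2 w 11.8
[-0.11716057 -0.11846133 -0.44701613] [ 0.00018373  0.05222382 -0.02752039]
```

Request:
{"api": "jog_arm", "payload": {
  "increments": [
    [0, 0, 0.1, 0],
    [0, 0, 0.1, 0],
    [0, 0, 0.1, 0],
    [0, 0, 0, 0]
  ]
}}

```text
time_s: 60.8
tcp_pos: [0.6217, 0.0955, 0.2835]
ee_rot: [[0.993, -0.117, -0.001], [-0.117, -0.993, -0.0], [-0.001, 0.0, -1.0]]
wrist_force: [0.9, 0.5, -1.5]
gripper_width: 0.135
gripper_force: 30.0
```

Request:
{"api": "jog_arm", "payload": {
  "increments": [
    [0, 0, 0.1, 0],
    [0, 0, 0.1, 0],
    [0, 0, 0, 0]
  ]
}}

```text
time_s: 61.1
tcp_pos: [0.6217, 0.0955, 0.2795]
ee_rot: [[0.993, -0.117, -0.001], [-0.117, -0.993, -0.0], [-0.001, 0.0, -1.0]]
wrist_force: [-0.1, 0.4, -2.1]
gripper_width: 0.136
gripper_force: 30.0
```

Run:
```python
from binfit import *
where(); print(sense()['wrist_force'],sense()['moment'])
```

```text
t 61.1 bin [-1.5 -1.7] z 0.2795 relyaw -0.2 w 11.8
[-0.05790054  0.37045749 -2.08009401] [-0.02566254  0.04738273  0.02078343]
```

Request:
{"api": "jog_arm", "payload": {
  "increments": [
    [0, 0, 0.15, 0],
    [0, 0, 0.15, 0],
    [0, 0, 0.15, 0],
    [0, 0, 0.15, 0],
    [0, 0, 0.15, 0],
    [0, 0, 0.15, 0],
    [0, 0, 0.15, 0],
    [0, 0, 0.15, 0],
    [0, 0, 0.15, 0],
    [0, 0, 0, 0]
  ]
}}

```text
time_s: 62.1
tcp_pos: [0.6217, 0.0955, 0.2524]
ee_rot: [[0.993, -0.117, -0.001], [-0.117, -0.993, -0.0], [-0.001, 0.0, -1.0]]
wrist_force: [0.6, -1.4, -0.7]
gripper_width: 0.133
gripper_force: 30.0
```

Run:
```python
from binfit import *
where(); print(sense()['wrist_force'],sense()['moment'])
```

```text
t 62.1 bin [-1.5 -1.7] z 0.2524 relyaw -0.2 w 11.6
[ 0.61363405 -1.42592712 -0.69114772] [-0.04797305  0.03580022 -0.01976772]
```

Request:
{"api": "jog_arm", "payload": {
  "increments": [
    [0, 0, 0.07, 0],
    [0, 0, 0.07, 0],
    [0, 0, 0.05, 0],
    [0, 0, 0, 0]
  ]
}}

```text
time_s: 62.5
tcp_pos: [0.6218, 0.0955, 0.249]
ee_rot: [[0.993, -0.117, -0.0], [-0.117, -0.993, -0.0], [-0.0, 0.0, -1.0]]
wrist_force: [-1.1, -0.8, -1.8]
gripper_width: 0.133
gripper_force: 30.0
```

Request:
{"api": "jog_arm", "payload": {
  "increments": [
    [0, 0, 0.05, 0],
    [0, 0, 0, 0]
  ]
}}

```text
time_s: 62.7
tcp_pos: [0.6218, 0.0955, 0.2481]
ee_rot: [[0.993, -0.117, -0.0], [-0.117, -0.993, -0.0], [-0.0, 0.0, -1.0]]
wrist_force: [0.0, -1.0, -0.9]
gripper_width: 0.133
gripper_force: 30.0
```

Request:
{"api": "jog_arm", "payload": {
  "increments": [
    [0, 0, 0.05, 0],
    [0, 0, 0, 0]
  ]
}}

```text
time_s: 62.9
tcp_pos: [0.6219, 0.0956, 0.2479]
ee_rot: [[0.993, -0.116, 0.0], [-0.116, -0.993, -0.0], [0.0, 0.0, -1.0]]
wrist_force: [-2.1, -0.2, 4.3]
gripper_width: 0.134
gripper_force: 30.0
```

Request:
{"api": "jog_arm", "payload": {
  "increments": [
    [0, 0, 0.04, 0],
    [0, 0, 0, 0]
  ]
}}

```text
time_s: 63.1
tcp_pos: [0.6218, 0.0956, 0.2479]
ee_rot: [[0.993, -0.116, 0.001], [-0.116, -0.993, -0.0], [0.001, 0.0, -1.0]]
wrist_force: [-3.9, 0.2, 7.8]
gripper_width: 0.136
gripper_force: 30.0
```

The shutter is seated: firm contact at the expected height. I'll release and go to the pin.

Request:
{"api": "jog_arm", "payload": {
  "increments": [
    [0, 0, -0.04, 0],
    [0, 0, 0, 0],
    [0, 0, 0, 0],
    [0, 0, 0, 0],
    [0, 0, 0, 0],
    [0, 0, 0, 0]
  ],
  "grip": 50
}}

```text
time_s: 63.7
tcp_pos: [0.6219, 0.0955, 0.247]
ee_rot: [[0.993, -0.117, -0.0], [-0.117, -0.993, -0.0], [-0.0, 0.0, -1.0]]
wrist_force: [-0.2, 0.2, 0.5]
gripper_width: 0.547
gripper_force: 0.0
```

Request:
{"api": "jog_arm", "payload": {
  "increments": [
    [0, 0, -0.3, 0],
    [0, 0, -0.7, 0],
    [0, 0, -1, 0],
    [0, 0, -1, 0],
    [0, 0, -1, 0],
    [0, 0, -1, 0],
    [0, 0, -1, 0],
    [0, 0, -1, 0],
    [0, 0, -1, 0],
    [0, 0, 0, 0]
  ]
}}

```text
time_s: 64.7
tcp_pos: [0.6222, 0.0955, 0.4122]
ee_rot: [[0.993, -0.116, 0.009], [-0.116, -0.993, 0.002], [0.008, -0.003, -1.0]]
wrist_force: [0.2, 0.0, 0.3]
gripper_width: 0.57
gripper_force: 0.0
```

Request:
{"api": "jog_arm", "payload": {
  "increments": [
    [-0.9, -0.1, 0, 0],
    [-0.9, -0.1, 0, 0],
    [-0.9, -0.1, 0, 0],
    [-0.9, -0.1, 0, 0],
    [-0.9, -0.1, 0, 0],
    [0, 0, 0, 0],
    [0, 0, 0, 0],
    [0, 0, 0, 0]
  ]
}}

```text
time_s: 65.5
tcp_pos: [0.5342, 0.1159, 0.4071]
ee_rot: [[0.993, -0.117, 0.0], [-0.117, -0.993, -0.0], [0.0, -0.0, -1.0]]
wrist_force: [0.5, 0.0, 0.6]
gripper_width: 0.575
gripper_force: 0.0
```

Run:
```python
from binfit import *
where(); save('wrist','w17.png'); C=cal('wrist'); s=sense()
m,c=mask('wrist','bin'); ms,c2=mask('wrist','shutter'); print(c,m.sum(),c2,ms.sum(),'bbox',np.argwhere(m>0).min(0)[::-1],np.argwhere(m>0).max(0)[::-1])
np.savez('w17.npz',b=m,s=ms,K=C[0],R=C[1],t=C[2],p=s['tcp_pos'])
M['shutter'][0]=B(-72,72,-3,3,40,45)
def rep(n,x,e): print(n,x[:2].round(4),(tobin(x,BIN)*1000).round(1),'rel',np.degrees(x[2]-BIN[2]).round(2),round(e,3))
x,e=fit('shutter',[.6222,.0952,np.radians(-6.7)],[(ms,C,VW)]); rep('shutter',x,e)
v=VW*(1-cv2.dilate(ms,np.ones((9,9))))*floorv(C,BIN)
b,e=fit('bin',BIN,[(m,C,v)]);rep('bin',b,e)
ml,cl=mask('wrist','lug_hole'); print(cl, None if ml is None else (ml.sum(),np.argwhere(ml>0).min(0)[::-1],np.argwhere(ml>0).max(0)[::-1]))
plan([.46,.385,.40],0)
```

```text
t 65.5 bin [-90.8   8.7] z 0.4071 relyaw -0.21 w 50.0
0.77 17728.0 0.69 1677.0 bbox [181   0] [348 189]
shutter [0.6228 0.0971] [-0.6  0.1] rel -0.03 0.08
bin [0.6226 0.096 ] [-0.7 -1.1] rel -0.41 0.114
0.93 (np.float64(17771.0), array([181,   0]), array([348, 188]))
turn tot -1.47 | shift tot [ -3.71 -13.46   0.34] rows>=14 each [-0.265 -0.961  0.024]
```

Run:
```python
from binfit import *
plan([.43,.385,.37],15)
```

```text
turn tot -4.74 | shift tot [ -1.55 -14.35   1.84] rows>=15 each [-0.103 -0.956  0.123]
```

Request:
{"api": "jog_arm", "payload": {
  "increments": [
    [0, 0, 0, -0.95],
    [0, 0, 0, -0.95],
    [0, 0, 0, -0.95],
    [0, 0, 0, -0.95],
    [0, 0, 0, -0.94],
    [-0.1, -0.95, 0.12, 0],
    [-0.1, -0.95, 0.12, 0],
    [-0.1, -0.95, 0.12, 0],
    [-0.1, -0.95, 0.12, 0],
    [-0.1, -0.95, 0.12, 0]
  ]
}}

```text
time_s: 66.7
tcp_pos: [0.4994, 0.2058, 0.3949]
ee_rot: [[0.966, 0.259, -0.0], [0.259, -0.966, -0.0], [-0.0, 0.0, -1.0]]
wrist_force: [-0.1, 0.6, 0.9]
gripper_width: 0.573
gripper_force: 0.0
```

Request:
{"api": "jog_arm", "payload": {
  "increments": [
    [-0.1, -0.96, 0.12, 0],
    [-0.1, -0.96, 0.12, 0],
    [-0.1, -0.96, 0.12, 0],
    [-0.1, -0.96, 0.12, 0],
    [-0.1, -0.96, 0.12, 0],
    [-0.1, -0.96, 0.12, 0],
    [-0.1, -0.96, 0.12, 0],
    [-0.1, -0.96, 0.12, 0],
    [-0.1, -0.96, 0.12, 0],
    [-0.1, -0.96, 0.12, 0]
  ]
}}

```text
time_s: 67.7
tcp_pos: [0.43, 0.3864, 0.3709]
ee_rot: [[0.966, 0.259, -0.0], [0.259, -0.966, -0.0], [-0.0, 0.0, -1.0]]
wrist_force: [0.3, 0.1, 0.2]
gripper_width: 0.571
gripper_force: 0.0
```

Request:
{"api": "jog_arm", "payload": {
  "increments": [
    [0, 0, 0, 0],
    [0, 0, 0, 0],
    [0, 0, 0, 0]
  ]
}}

```text
time_s: 68.0
tcp_pos: [0.4303, 0.3851, 0.3712]
ee_rot: [[0.966, 0.259, -0.0], [0.259, -0.966, -0.0], [-0.0, 0.0, -1.0]]
wrist_force: [0.2, -0.3, -0.4]
gripper_width: 0.572
gripper_force: 0.0
```

Run:
```python
from binfit import *
where(); save('wrist','w18.png'); C=cal('wrist'); s=sense(); print(s['tcp_pos'],yaw())
m,c=mask('wrist','pin'); ms,c2=mask('wrist','pin_stand'); print(c,m.sum(),c2,ms.sum(),'bbox',np.argwhere(m>0).min(0)[::-1],np.argwhere(m>0).max(0)[::-1])
x,e=fit('pin',[.495,.388,.25],[(m,C,VW)],z=.044); print('pin',x[:2].round(4),np.degrees(x[2]).round(2),round(e,3))
plan([x[0],x[1],.40],np.degrees(x[2]))
y,e=fit('pin_stand',[x[0],x[1],x[2]],[(np.clip(ms+m,0,1),C,VW)]); print('stand',y[:2].round(4),np.degrees(y[2]).round(2),round(e,3))
```

```text
t 68.0 bin [-224.4  264.4] z 0.3712 relyaw 21.51 w 49.8
[0.430417   0.3849459  0.37126574] 14.994433591636442
0.81 1506.0 0.81 3749.0 bbox [328  36] [348 151]
pin [0.485  0.3857] 18.65 0.094
turn tot -0.80 | shift tot [ 2.6   0.83 -1.43] rows>=3 each [ 0.866  0.277 -0.478]
stand [0.4757 0.3828] 18.43 0.033
```

Run:
```python
from binfit import *
p=plan([.4855,.3843,.3712],18.65); plan([.4855,.3843,.216],18.65,*p)
```

```text
turn tot -0.80 | shift tot [2.6  0.9  0.01] rows>=3 each [0.866 0.302 0.002]
turn tot -0.00 | shift tot [0.   0.   7.76] rows>=8 each [0.   0.   0.97]
```

Request:
{"api": "jog_arm", "payload": {
  "increments": [
    [0, 0, 0, -0.8],
    [0.65, 0.225, 0, 0],
    [0.65, 0.225, 0, 0],
    [0.65, 0.225, 0, 0],
    [0.65, 0.225, 0, 0],
    [0, 0, 0.9, 0],
    [0, 0, 0.9, 0],
    [0, 0, 0.9, 0],
    [0, 0, 0.9, 0],
    [0, 0, 0, 0]
  ]
}}

```text
time_s: 69.15
tcp_pos: [0.4856, 0.3842, 0.296]
ee_rot: [[0.948, 0.319, -0.004], [0.319, -0.948, -0.005], [-0.006, 0.003, -1.0]]
wrist_force: [0.0, -0.5, -0.9]
gripper_width: 0.572
gripper_force: 0.0
```

Request:
{"api": "jog_arm", "payload": {
  "increments": [
    [0, 0, 0.9, 0],
    [0, 0, 0.9, 0],
    [0, 0, 0.9, 0],
    [0, 0, 0.7, 0],
    [0, 0, 0.5, 0],
    [0, 0, 0.2, 0],
    [0, 0, 0, 0],
    [0, 0, 0, 0]
  ]
}}

```text
time_s: 69.95
tcp_pos: [0.4855, 0.3853, 0.2179]
ee_rot: [[0.947, 0.321, 0.001], [0.321, -0.947, 0.001], [0.001, -0.001, -1.0]]
wrist_force: [-0.1, -0.6, -0.3]
gripper_width: 0.578
gripper_force: 0.0
```

Run:
```python
from binfit import *
where();print(sense()['wrist_force']); plan([.4855,.3843,.216],18.65)
```

```text
t 69.95 bin [-169.6  270.8] z 0.2179 relyaw 25.21 w 50.3
[-0.14186456 -0.55292772 -0.3021489 ]
turn tot 0.01 | shift tot [-0.02  0.05  0.09] rows>=1 each [-0.017  0.046  0.093]
```

Request:
{"api": "jog_arm", "payload": {
  "increments": [
    [0, 0.04, 0.08, 0],
    [0, 0, 0, 0],
    [0, 0, 0, 0]
  ]
}}

```text
time_s: 70.25
tcp_pos: [0.4855, 0.3842, 0.2159]
ee_rot: [[0.947, 0.321, 0.0], [0.321, -0.947, 0.0], [0.001, -0.0, -1.0]]
wrist_force: [0.6, -0.3, -0.2]
gripper_width: 0.574
gripper_force: 0.0
```

Request:
{"api": "jog_arm", "payload": {
  "increments": [
    [0, 0, 0, 0],
    [0, 0, 0, 0],
    [0, 0, 0, 0],
    [0, 0, 0, 0],
    [0, 0, 0, 0],
    [0, 0, 0, 0],
    [0, 0, 0, 0],
    [0, 0, 0, 0]
  ],
  "grip": 0
}}

```text
time_s: 71.05
tcp_pos: [0.4855, 0.3842, 0.2155]
ee_rot: [[0.947, 0.321, -0.0], [0.321, -0.947, -0.0], [-0.0, 0.0, -1.0]]
wrist_force: [0.2, -0.3, 0.6]
gripper_width: 0.158
gripper_force: 30.0
```

Request:
{"api": "jog_arm", "payload": {
  "increments": [
    [0, 0, -0.2, 0],
    [0, 0, -0.5, 0],
    [0, 0, -0.8, 0],
    [0, 0, -1, 0],
    [0, 0, -1, 0],
    [0, 0, -1, 0],
    [0, 0, -1, 0],
    [0, 0, 0, 0],
    [0, 0, 0, 0]
  ]
}}

```text
time_s: 71.95
tcp_pos: [0.4853, 0.384, 0.3261]
ee_rot: [[0.947, 0.32, 0.0], [0.32, -0.947, 0.001], [0.001, -0.001, -1.0]]
wrist_force: [0.3, -0.3, -0.8]
gripper_width: 0.159
gripper_force: 30.0
```

Run:
```python
from binfit import *
where(); s=sense(); print(s['tcp_pos'],yaw(),s['wrist_force'])
save('wrist','w19.png'); C=cal('wrist'); m,c=mask('wrist','pin'); print(c, None if m is None else (m.sum(),np.argwhere(m>0).min(0)[::-1],np.argwhere(m>0).max(0)[::-1]))
z=s['tcp_pos'][2]-.164-.008
R=np.array(s['ee_rot'])
for k in (30,60,80):
    print(k,w2px('wrist',np.array(s['tcp_pos'])+R@np.array([k/1000,0,.172])).round(1))
if m is not None:
    x,e=fit('pin',[*s['tcp_pos'][:2],np.radians(yaw())],[(m,C,VW)],z=z); d=x[:2]-s['tcp_pos'][:2]; print('pin rel tool',(R[:2,:2].T@d*1000).round(1),np.degrees(x[2])-yaw(),e)
    ys,xs=np.where(m>0); 
    for r0 in range(ys.min(),min(ys.max(),240),12): print(r0,xs[ys==r0].min(),xs[ys==r0].max())
K=dict(zip(('pos','y0'),bplan(-220,-1.8,-.2,.30)))
```

```text
t 71.95 bin [-169.7  269.6] z 0.3261 relyaw 25.18 w 13.9
[0.4853256  0.38402799 0.32613805] 18.680436627155412 [ 0.3389665  -0.26591652 -0.79779216]
0.91 (np.float64(3911.0), array([307, 108]), array([336, 289]))
30 [324.  213.3]
60 [324.  150.3]
80 [324.1 103.9]
pin rel tool [-1.4 -1.8] -0.34388275265656887 0.040229159148321904
108 318 325
120 313 330
132 312 331
144 312 331
156 312 331
168 312 331
180 312 331
192 312 330
204 312 330
216 313 330
228 313 329
turn tot 5.54 | shift tot [-2.46 13.57  1.23] rows>=14 each [-0.176  0.969  0.088]
```

Request:
{"api": "jog_arm", "payload": {
  "increments": [
    [0, 0, 0, 0.923],
    [0, 0, 0, 0.923],
    [0, 0, 0, 0.923],
    [0, 0, 0, 0.923],
    [0, 0, 0, 0.923],
    [0, 0, 0, 0.923],
    [-0.164, 0.905, 0, 0],
    [-0.164, 0.905, 0, 0],
    [-0.164, 0.905, 0, 0],
    [-0.164, 0.905, 0, 0]
  ]
}}

```text
time_s: 73.05
tcp_pos: [0.4636, 0.313, 0.3242]
ee_rot: [[0.993, -0.116, -0.002], [-0.116, -0.993, -0.002], [-0.002, 0.002, -1.0]]
wrist_force: [0.2, 0.4, -0.3]
gripper_width: 0.154
gripper_force: 30.0
```

Request:
{"api": "jog_arm", "payload": {
  "increments": [
    [-0.164, 0.905, 0, 0],
    [-0.164, 0.905, 0, 0],
    [-0.164, 0.905, 0, 0],
    [-0.164, 0.905, 0, 0],
    [-0.164, 0.905, 0, 0],
    [-0.164, 0.905, 0, 0],
    [-0.164, 0.905, 0, 0],
    [-0.164, 0.905, 0, 0],
    [-0.164, 0.905, 0, 0],
    [-0.164, 0.905, 0, 0]
  ]
}}

```text
time_s: 74.05
tcp_pos: [0.4099, 0.1364, 0.3256]
ee_rot: [[0.993, -0.116, 0.0], [-0.116, -0.993, 0.0], [0.0, -0.0, -1.0]]
wrist_force: [0.7, -0.2, -0.2]
gripper_width: 0.156
gripper_force: 30.0
```

Request:
{"api": "jog_arm", "payload": {
  "increments": [
    [-0.164, 0.905, 0.4, 0],
    [0, 0, 0.4, 0],
    [0, 0, 0.4, 0],
    [0, 0, 0, 0],
    [0, 0, 0, 0],
    [0, 0, 0, 0]
  ]
}}

```text
time_s: 74.65
tcp_pos: [0.4054, 0.1208, 0.3017]
ee_rot: [[0.993, -0.116, 0.0], [-0.116, -0.993, 0.0], [0.0, -0.0, -1.0]]
wrist_force: [0.0, 0.1, -0.2]
gripper_width: 0.161
gripper_force: 30.0
```

Run:
```python
from binfit import *
where(); s=sense(); save('wrist','w20.png'); C=cal('wrist'); R=np.array(s['ee_rot'])
m,c=mask('wrist','bin'); mp,c2=mask('wrist','pin'); ms,c3=mask('wrist','shutter')
def rep(n,x,e): print(n,(tobin(x,BIN)*1000).round(1),'rel',np.degrees(x[2]-BIN[2]).round(2),round(e,3))
z=s['tcp_pos'][2]-.1715
x,e=fit('pin',[*s['tcp_pos'][:2],np.radians(yaw())],[(mp,C,VW)],z=z); rep('pin',x,e)
z0=(1-cv2.dilate(np.clip(mp+ms,0,1),np.ones((7,7))))*floorv(C,BIN)*VW
b,e=fit('bin',BIN,[(m,C,z0)]); rep('bin',b,e)
M['shutter'][0]=B(-72,72,-3,3,40,45)
y,e=fit('shutter',BIN,[(ms,C,VW)]); rep('shutter',y,e)
bplan(-192,-2,-.2,.2315)
```

```text
t 74.65 bin [-219.3   -1. ] z 0.3017 relyaw -0.15 w 14.0
pin [-221.3    0.7] rel -0.05 0.032Traceback (most recent call last):
  File "<stdin>", line 7, in <module>
TypeError: unsupported operand type(s) for +: 'float' and 'NoneType'
```

Run:
```python
from binfit import *
C=cal('wrist')
m,c=mask('wrist','bin'); mp,c2=mask('wrist','pin'); ml,c3=mask('wrist','lug_hole'); me,c4=mask('wrist','shutter_eye')
for n,q,cc in(('bin',m,c),('lug',ml,c3),('eye',me,c4)):
    if q is not None: print(n,cc,q.sum(),np.argwhere(q>0).min(0)[::-1],np.argwhere(q>0).max(0)[::-1])
def rep(n,x,e): print(n,(tobin(x,BIN)*1000).round(1),'rel',np.degrees(x[2]-BIN[2]).round(2),round(e,3))
if m is not None:
  z0=(1-cv2.dilate(mp,np.ones((7,7))))*floorv(C,BIN)*VW
  M['bin'].append(B(-58,-50,-13,13,46,74)); M['bin'].append(B(-16,16,-6,6,45,100))
  b,e=fit('bin',BIN,[(m,C,z0)]); rep('bin',b,e)
# colour-based brass lug top: yellowish
im=cv2.imread('pics/w20.png'); h=cv2.cvtColor(im,cv2.COLOR_BGR2HSV)
y=((h[...,0]>18)&(h[...,0]<32)&(h[...,1]>140)&(h[...,2]>70)).astype(np.uint8)
n,l,st,ce=cv2.connectedComponentsWithStats(y)
for i in range(1,n):
    if st[i,4]>60: print(st[i],ce[i].round(1),'z74:',(tobin(px2w('wrist',ce[i],.074),BIN)*1000).round(1))
print('pred lug centre px',w2px('wrist',[*frombin([-.0847,-.0001],BIN),.074]).round(1),'eye',w2px('wrist',[*frombin([-.0547,-.0001],BIN),.074]).round(1))
bplan(-192,-2,-.2,.2315)
```

```text
bin 0.96 5421.0 [101   0] [350  32]
lug 0.8 5363.0 [102   0] [350  32]
bin [ 0.6 -0.7] rel -0.01 0.041
[296   0  55  13 698] [322.8   6. ] z74: [-89.2  -0.9]
[314  15  21   7 108] [323.7  17.6] z74: [-94.8  -1.4]
pred lug centre px [321.3  -3.2] eye [321.1 -69. ]
turn tot 0.00 | shift tot [1.38 0.02 3.51] rows>=4 each [0.345 0.005 0.877]
```

Request:
{"api": "jog_arm", "payload": {
  "increments": [
    [0.34, 0.01, 0, 0],
    [0.34, 0.01, 0, 0],
    [0.34, 0.01, 0, 0],
    [0.34, 0, 0, 0],
    [0, 0, 0.8, 0],
    [0, 0, 0.8, 0],
    [0, 0, 0.8, 0],
    [0, 0, 0.6, 0],
    [0, 0, 0.35, 0],
    [0, 0, 0, 0]
  ]
}}

```text
time_s: 76.05
tcp_pos: [0.4321, 0.1164, 0.2337]
ee_rot: [[0.993, -0.117, -0.002], [-0.117, -0.993, -0.001], [-0.002, 0.001, -1.0]]
wrist_force: [-0.6, -0.2, 1.0]
gripper_width: 0.159
gripper_force: 30.0
```

Request:
{"api": "jog_arm", "payload": {
  "increments": [
    [0, 0, 0, 0],
    [0, 0, 0, 0]
  ]
}}

```text
time_s: 76.25
tcp_pos: [0.4323, 0.1167, 0.2352]
ee_rot: [[0.993, -0.116, 0.001], [-0.116, -0.993, 0.001], [0.001, -0.001, -1.0]]
wrist_force: [-0.0, 0.5, -0.1]
gripper_width: 0.159
gripper_force: 30.0
```

Run:
```python
from binfit import *
where(); save('wrist','w21.png')
im=cv2.imread('pics/w21.png'); h=cv2.cvtColor(im,cv2.COLOR_BGR2HSV)
y=((h[...,0]>18)&(h[...,0]<32)&(h[...,1]>140)&(h[...,2]>70)).astype(np.uint8)
n,l,st,ce=cv2.connectedComponentsWithStats(y)
for i in range(1,n):
    if st[i,4]>60: print(st[i],ce[i].round(1),'z74:',(tobin(px2w('wrist',ce[i],.074),BIN)*1000).round(1))
mp,c=mask('wrist','pin'); C=cal('wrist'); s=sense()
x,e=fit('pin',[*s['tcp_pos'][:2],np.radians(yaw())],[(mp,C,VW)],z=s['tcp_pos'][2]-.1715); print('pin',(tobin(x,BIN)*1000).round(1),np.degrees(x[2]-BIN[2]).round(2),e)
bplan(-192,-2.2,-.2,.2315)
```

```text
t 76.25 bin [-192.1   -2.1] z 0.2352 relyaw -0.18 w 13.8
[ 282    2   79   55 3812] [321.2  27.7] z74: [-84.   -0.4]
pin [-1.95e+02  1.00e-01] -0.39 0.04322293276352394
turn tot 0.00 | shift tot [0.01 0.   0.18] rows>=1 each [0.011 0.004 0.183]
```

Request:
{"api": "jog_arm", "payload": {
  "increments": [
    [0, 0, 0.1, 0],
    [0, 0, 0.08, 0],
    [0, 0, 0, 0],
    [0.3, 0, 0, 0],
    [0.3, 0, 0, 0],
    [0.3, 0, 0, 0],
    [0.2, 0, 0, 0],
    [0, 0, 0, 0],
    [0, 0, 0, 0]
  ]
}}

```text
time_s: 77.25
tcp_pos: [0.4538, 0.1138, 0.2308]
ee_rot: [[0.993, -0.117, -0.0], [-0.117, -0.993, -0.0], [-0.0, 0.0, -1.0]]
wrist_force: [-0.4, 0.4, -0.8]
gripper_width: 0.158
gripper_force: 30.0
```

Run:
```python
from binfit import *
where(); print(sense()['wrist_force'],sense()['moment'])
```

```text
t 77.25 bin [-170.4   -2.5] z 0.2308 relyaw -0.21 w 13.8
[-0.39861096  0.40554055 -0.80834368] [-0.08978988 -0.00366114  0.0295357 ]
```

Request:
{"api": "jog_arm", "payload": {
  "increments": [
    [0.15, 0, -0.03, 0],
    [0.15, 0, 0, 0],
    [0.15, 0, 0, 0],
    [0.15, 0, 0, 0],
    [0, 0, 0, 0]
  ]
}}

```text
time_s: 77.75
tcp_pos: [0.4662, 0.1126, 0.2315]
ee_rot: [[0.993, -0.117, 0.0], [-0.117, -0.993, 0.0], [0.0, -0.0, -1.0]]
wrist_force: [-0.1, 0.1, 0.0]
gripper_width: 0.161
gripper_force: 30.0
```

Request:
{"api": "jog_arm", "payload": {
  "increments": [
    [0.15, 0, 0, 0],
    [0.15, 0, 0, 0],
    [0.15, 0, 0, 0],
    [0.15, 0, 0, 0],
    [0, 0, 0, 0]
  ]
}}

```text
time_s: 78.25
tcp_pos: [0.4781, 0.1112, 0.2315]
ee_rot: [[0.993, -0.117, 0.0], [-0.117, -0.993, 0.0], [0.0, -0.0, -1.0]]
wrist_force: [0.3, 0.2, -1.2]
gripper_width: 0.16
gripper_force: 30.0
```

Run:
```python
from binfit import *
where(); print(sense()['wrist_force'],sense()['moment'])
```

```text
t 78.25 bin [-146.    -2.3] z 0.2315 relyaw -0.2 w 13.9
[ 0.30833231  0.24727904 -1.23177837] [ 0.00407405  0.02885254 -0.09178898]
```

Request:
{"api": "jog_arm", "payload": {
  "increments": [
    [0.15, 0, 0, 0],
    [0.15, 0, 0, 0],
    [0.15, 0, 0, 0],
    [0.15, 0, 0, 0],
    [0, 0, 0, 0]
  ]
}}

```text
time_s: 78.75
tcp_pos: [0.49, 0.1098, 0.2315]
ee_rot: [[0.993, -0.117, 0.0], [-0.117, -0.993, 0.0], [0.0, -0.0, -1.0]]
wrist_force: [0.3, -0.0, 0.2]
gripper_width: 0.162
gripper_force: 30.0
```

Request:
{"api": "jog_arm", "payload": {
  "increments": [
    [0.15, 0, 0, 0],
    [0.15, 0, 0, 0],
    [0.15, 0, 0, 0],
    [0.15, 0, 0, 0],
    [0, 0, 0, 0]
  ]
}}

```text
time_s: 79.25
tcp_pos: [0.5019, 0.1084, 0.2315]
ee_rot: [[0.993, -0.117, 0.0], [-0.117, -0.993, 0.0], [0.0, -0.0, -1.0]]
wrist_force: [-0.6, 0.1, -0.4]
gripper_width: 0.157
gripper_force: 30.0
```

Run:
```python
from binfit import *
where(); print(sense()['wrist_force'],sense()['moment'])
```

```text
t 79.25 bin [-122.    -2.4] z 0.2315 relyaw -0.2 w 13.7
[-0.61884001  0.14428662 -0.35293518] [ 0.00880266 -0.01006953  0.02158223]
```

Request:
{"api": "jog_arm", "payload": {
  "increments": [
    [0.15, 0, 0, 0],
    [0.15, 0, 0, 0],
    [0.15, 0, 0, 0],
    [0.1, 0, 0, 0],
    [0, 0, 0, 0]
  ]
}}

```text
time_s: 79.75
tcp_pos: [0.5127, 0.1071, 0.2315]
ee_rot: [[0.993, -0.117, 0.0], [-0.117, -0.993, 0.0], [0.0, -0.0, -1.0]]
wrist_force: [0.9, -0.2, -0.2]
gripper_width: 0.162
gripper_force: 30.0
```

Request:
{"api": "jog_arm", "payload": {
  "increments": [
    [0.05, 0, 0, 0],
    [0.05, 0, 0, 0],
    [0, 0, 0, 0]
  ]
}}

```text
time_s: 80.05
tcp_pos: [0.5145, 0.1069, 0.2316]
ee_rot: [[0.993, -0.116, 0.0], [-0.116, -0.993, 0.0], [0.0, -0.0, -1.0]]
wrist_force: [-0.0, -0.9, -0.8]
gripper_width: 0.157
gripper_force: 30.0
```

Request:
{"api": "jog_arm", "payload": {
  "increments": [
    [0.05, 0, 0, 0],
    [0, 0, 0, 0]
  ]
}}

```text
time_s: 80.25
tcp_pos: [0.5155, 0.1068, 0.2316]
ee_rot: [[0.993, -0.116, 0.0], [-0.116, -0.993, 0.0], [0.0, -0.0, -1.0]]
wrist_force: [0.7, -0.4, -0.9]
gripper_width: 0.159
gripper_force: 30.0
```

Request:
{"api": "jog_arm", "payload": {
  "increments": [
    [0.05, 0, 0, 0],
    [0, 0, 0, 0]
  ]
}}

```text
time_s: 80.45
tcp_pos: [0.5165, 0.1066, 0.2315]
ee_rot: [[0.993, -0.116, 0.0], [-0.116, -0.993, 0.0], [0.0, -0.0, -1.0]]
wrist_force: [0.2, -0.7, -0.6]
gripper_width: 0.156
gripper_force: 30.0
```

Request:
{"api": "jog_arm", "payload": {
  "increments": [
    [0.05, 0, 0, 0],
    [0, 0, 0, 0]
  ]
}}

```text
time_s: 80.65
tcp_pos: [0.5175, 0.1065, 0.2316]
ee_rot: [[0.993, -0.116, 0.0], [-0.116, -0.993, 0.0], [0.0, -0.0, -1.0]]
wrist_force: [0.4, -0.4, -0.6]
gripper_width: 0.161
gripper_force: 30.0
```

Request:
{"api": "jog_arm", "payload": {
  "increments": [
    [0.05, 0, 0, 0],
    [0, 0, 0, 0]
  ]
}}

```text
time_s: 80.85
tcp_pos: [0.5185, 0.1064, 0.2315]
ee_rot: [[0.993, -0.117, 0.0], [-0.117, -0.993, -0.0], [0.0, 0.0, -1.0]]
wrist_force: [0.2, 0.9, 0.6]
gripper_width: 0.16
gripper_force: 30.0
```

Request:
{"api": "jog_arm", "payload": {
  "increments": [
    [0.05, 0, 0, 0],
    [0, 0, 0, 0]
  ]
}}

```text
time_s: 81.05
tcp_pos: [0.5189, 0.1062, 0.2313]
ee_rot: [[0.993, -0.117, -0.002], [-0.117, -0.993, -0.001], [-0.002, 0.001, -1.0]]
wrist_force: [-3.5, 1.1, 0.4]
gripper_width: 0.156
gripper_force: 30.0
```

The head is against the lug: contact at bin x≈-105, as predicted. I'll release and retreat.

Request:
{"api": "jog_arm", "payload": {
  "increments": [
    [-0.02, 0, 0, 0],
    [0, 0, 0, 0],
    [0, 0, 0, 0],
    [0, 0, 0, 0],
    [0, 0, 0, 0],
    [0, 0, 0, 0]
  ],
  "grip": 40
}}

```text
time_s: 81.65
tcp_pos: [0.5191, 0.1063, 0.2316]
ee_rot: [[0.993, -0.116, 0.0], [-0.116, -0.993, 0.0], [0.0, -0.0, -1.0]]
wrist_force: [-0.3, 0.5, 0.6]
gripper_width: 0.455
gripper_force: 0.0
```

Request:
{"api": "jog_arm", "payload": {
  "increments": [
    [0, 0, -0.3, 0],
    [0, 0, -0.6, 0],
    [0, 0, -1, 0],
    [0, 0, -1, 0],
    [0, 0, -1, 0],
    [0, 0, -1, 0],
    [0, 0, -1, 0],
    [0, 0, -1, 0],
    [-0.5, 0, -1, 0],
    [0, 0, 0, 0]
  ]
}}

```text
time_s: 82.65
tcp_pos: [0.5089, 0.1075, 0.3937]
ee_rot: [[0.993, -0.116, 0.007], [-0.116, -0.993, 0.003], [0.007, -0.004, -1.0]]
wrist_force: [0.5, 0.5, 0.3]
gripper_width: 0.459
gripper_force: 0.0
```

Request:
{"api": "jog_arm", "payload": {
  "increments": [
    [-1, 0, 0, 0],
    [-1, 0, 0, 0],
    [-1, 0, 0, 0],
    [0, 0, 0, 0],
    [0, 0, 0, 0]
  ]
}}

```text
time_s: 83.15
tcp_pos: [0.4495, 0.1145, 0.3898]
ee_rot: [[0.993, -0.116, 0.001], [-0.116, -0.993, 0.0], [0.001, -0.0, -1.0]]
wrist_force: [0.4, 0.4, 0.1]
gripper_width: 0.461
gripper_force: 0.0
```

Run:
```python
from binfit import *
where(); C=cal('wrist'); save('wrist','w22.png')
mp,c=mask('wrist','pin'); print('pin',c, None if mp is None else mp.sum())
def rep(n,x,e): print(n,(tobin(x,BIN)*1000).round(1),'rel',np.degrees(x[2]-BIN[2]).round(2),round(e,3))
if mp is not None:
    full=M['pin']; M['pin']=full[:1]   # head only, rod is hidden in the brass
    x,e=fit('pin',[*frombin([-.107,0],BIN),BIN[2]],[(mp,C,VW)],z=.0585); rep('pin head',x,e)
ms,c=mask('wrist','shutter'); M['shutter'][0]=B(-72,72,-3,3,40,45)
if ms is not None: y,e=fit('shutter',BIN,[(ms,C,VW)]); rep('shutter',y,e)
eyes.capture('side');eyes.capture('scene')
for cam in('side','scene'):
  print(cam,[(n,np.round(d['centre'],3).tolist(),round(d['conf'],2)) for n in('button1','toggle1','pin','sweeper','jar','spool1','tape','pincushion') for d in eyes.spot_in(cam,n) if d['conf']>.4])
```

```text
t 83.15 bin [-174.8   -2.3] z 0.3898 relyaw -0.15 w 40.1
pin 0.56 1169.0
pin head [-107.3    0.2] rel -1.17 0.498
shutter [-0.1 -0.2] rel -0.08 0.732
side [('button1', [0.594, 0.173, 0.012], 0.63), ('button1', [0.618, 0.14, 0.009], 0.51), ('button1', [0.626, 0.178, 0.012], 0.5), ('toggle1', [0.664, 0.167, 0.015], 0.42), ('pin', [0.514, 0.111, 0.063], 0.52), ('sweeper', [0.627, -0.272, 0.017], 0.46), ('jar', [0.349, -0.205, 0.035], 0.82), ('jar', [0.506, 0.398, 0.007], 0.42), ('spool1', [0.802, -0.062, 0.034], 0.59), ('spool1', [0.733, -0.316, 0.03], 0.47), ('tape', [0.667, 0.43, 0.014], 0.96), ('tape', [0.35, -0.207, 0.039], 0.68), ('pincushion', [0.795, 0.032, 0.032], 0.91)]
scene [('button1', [0.624, 0.206, 0.012], 0.46), ('button1', [0.627, 0.173, 0.016], 0.44), ('button1', [0.628, 0.135, 0.013], 0.43), ('toggle1', [0.677, 0.178, 0.02], 0.63), ('toggle1', [0.656, 0.191, 0.031], 0.56), ('toggle1', [0.672, 0.158, 0.022], 0.41), ('pin', [0.521, 0.103, 0.063], 0.62), ('sweeper', [0.621, -0.277, 0.036], 0.57), ('jar', [0.372, -0.233, 0.041], 0.74), ('spool1', [0.746, -0.329, 0.051], 0.88), ('spool1', [0.811, -0.077, 0.039], 0.76), ('spool1', [0.62, 0.203, 0.013], 0.56), ('tape', [0.677, 0.414, 0.012], 0.64), ('pincushion', [0.82, 0.001, 0.033], 0.93), ('pincushion', [0.629, 0.135, 0.015], 0.42)]
```

```bash
python3 -c "
from station import r; print(r.finish_job())"
```

```text
the job is handed in; nothing more can be done
None
```

I handed the job in at about 83 s of the 192 s limit. All eight items are swept into the bin, the sweeper is back on its pad within about 3 mm of centre, and the shutter is seated in its grooves. The pin is through lug and eyelet with its head at the lug. The last camera readings found the spools, jar, pincushion and tape measure where they started and nothing loose outside the bin. No verdict was returned.

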